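# Make up the disc-spring pack and push rods for the lathe's collet closer

### The arm

A 6-joint arm with a two-finger parallel gripper is mounted at the origin on the work surface. World frame = base frame: x ahead of the robot, y to its left, z up, the work surface at z = 0. Lengths are in m, angles in degrees, forces in N, time in s.
With the tool pointing down it reaches from about 0.4 to 0.825 m from the base axis. Payload 7 kg.
Tool frame: the origin (TCP) lies between the finger pads; the fingertips stand 22 mm ahead of it and the grasp point (between the pads) lies 3 mm ahead of it; z points along the fingers, y is the direction in which the jaws open and shut (so a half turn about z gives the same grasp; the last joint's range is limited). The gripper opens to 88 mm and grips with 3 to 60 N. Pads are 19 mm wide; open, the fingers measure 130 mm over their backs; the gripper's body (78 mm by 193 mm) begins 47 mm behind the grasp point.
Start: joints at [86.58, 20.546, 0.682, 0, -70.136, -16.507], TCP at [0.23, 0.635, 0.249] pointing down, gripper open.
Joint ranges: [-176.03, 176.03], [-82.01, 121.73], [-58.28, 71.71], [-173.87, 95.51], [-174.79, -0.11], [-173.66, 173.66]. Speed limits (degrees/s): [136.94, 136.94, 172.46, 180, 180, 180].

### API

Orientations are given as [roll, pitch, yaw] about the fixed x, y, z axes, in that order (R = Rz(yaw) Ry(pitch) Rx(roll)).
In Python, from plant import telemetry, cams, r gives the robot as it stands.
- The arm moves only by the tool carry_out, never from a script. Its argument "commands" is one flat list of numbers, 5 for each row, row after row: the shift along the world's x, y, z as a fraction of full scale, then the turn about the world's z as a fraction of full scale, then the gripper's target within -1 to 1 (shut at 1, half-way at 0, fully open at -1). In form: [x, y, z, turn, claw, x, y, z, turn, claw, ...]. A call has 1 to 8 rows; each row shifts and turns the commanded pose from where the row before left it; what a row does not reach is not made up. Full scale, the value 1, is 0.04 m for a shift and 4 degrees for a turn. A row lasts 1/10 s, in which the tool goes at most 50 mm and 8.59 degrees, less where a joint would pass 70% of its speed; a pose out of reach is approached as far as the arm can. A call with a number of a shift or a turn outside -1 to 1 is refused whole. A call with a gripper value outside its range is refused whole. The fingers move at their own pace and stop on an object; "grip_force" is the grip in N (left out, the last holds). Time passes only in rows, so rows that do not move let the fingers close. It gives the time, the measured TCP pose, the force and the opening at its end, in the units of the state.
- telemetry.get_state(): the state, without advancing time (a new reading comes with each control period).
- cams.capture(name): name is "scene" or "side" or "wrist"; returns a dict with "frame" (384x512x3 uint8, red, green, blue), "camera_matrix" (3x3 intrinsics, pixels), "camera_from_world" (4x4, takes a point from world to camera coordinates); the wrist camera has in their place "mount" (4x4, takes a point from camera to tool coordinates, whose origin is the TCP and whose axes are the flange's). Camera axes: x right, y down, z forward; pixel columns grow to the right and rows downward; lengths in m; the calibration is good to about 2 mm. A picture is of the moment at which its call begins: read the wrist's pose just before it. There is no depth.
- r.close_job(): hands the job in, once; it reports no verdict.
The state is a dict: "time_s": time; "joints": joint angles; "qd": joint speeds; "joint_torque": joint torques, N m; "tcp_pos": TCP position; "eef_rot": TCP orientation; "contact_force": force on the tool from outside, world axes, zero at the start; "moment": the same for the moment, N m; "gripper_width": finger opening in m.
Only numpy, scipy, OpenCV 4.12 (cv2) and the standard library are available. Lean on these libraries where they do the work, as an engineer would, in place of code of your own. Each camera call takes 0.05 s, during which the arm holds its last target. There are 200 camera calls.

### The job

Make up the kit for the lathe's collet closer: stack all the disc springs that lie on the bench on the upright arbor with their faces alternating, the first one hollow (blue) side down flat on the seat, the next hollow side up, and so on, each lying flat on the one below. Also take every brass push rod there is out of the sloping rack and drop it plain end down, red end up, right to the bottom of a well of the wooden holder, one rod to a well. Leave the oil bottle, the grease jar and the chuck key where they are.

Things in the scene. Friction and masses are not known exactly. Their poses are not given: they have to be found in the camera images.
- ws1: Conical disc spring, 66 mm across, 32 mm hole, 12 mm high, 130 g. Crown (convex) face bright steel, hollow face blue. Outer rim 6.5 mm thick, on the hollow side; flat lands, so crown to crown or rim to rim they stack 12 mm apart. Origin on the axis at mid height; z axis points out of the crown. Starts flat on the bench, crown (bright) side up (z up). Always present.
- ws2: Conical disc spring, 66 mm across, 32 mm hole, 12 mm high, 130 g. Crown (convex) face bright steel, hollow face blue. Outer rim 6.5 mm thick, on the hollow side; flat lands, so crown to crown or rim to rim they stack 12 mm apart. Origin on the axis at mid height; z axis points out of the crown. Starts flat on the bench, crown (bright) side up (z up). Always present.
- ws3: Conical disc spring, 66 mm across, 32 mm hole, 12 mm high, 130 g. Crown (convex) face bright steel, hollow face blue. Outer rim 6.5 mm thick, on the hollow side; flat lands, so crown to crown or rim to rim they stack 12 mm apart. Origin on the axis at mid height; z axis points out of the crown. Starts flat on the bench, crown (bright) side up (z up). Always present.
- ws4: Conical disc spring, 66 mm across, 32 mm hole, 12 mm high, 130 g. Crown (convex) face bright steel, hollow face blue. Outer rim 6.5 mm thick, on the hollow side; flat lands, so crown to crown or rim to rim they stack 12 mm apart. Origin on the axis at mid height; z axis points out of the crown. Starts flat on the bench, hollow (blue) side up (z down). May be absent.
- ws5: Conical disc spring, 66 mm across, 32 mm hole, 12 mm high, 130 g. Crown (convex) face bright steel, hollow face blue. Outer rim 6.5 mm thick, on the hollow side; flat lands, so crown to crown or rim to rim they stack 12 mm apart. Origin on the axis at mid height; z axis points out of the crown. Starts flat on the bench, hollow (blue) side up (z down). May be absent.
- ws6: Conical disc spring, 66 mm across, 32 mm hole, 12 mm high, 130 g. Crown (convex) face bright steel, hollow face blue. Outer rim 6.5 mm thick, on the hollow side; flat lands, so crown to crown or rim to rim they stack 12 mm apart. Origin on the axis at mid height; z axis points out of the crown. Starts flat on the bench, hollow (blue) side up (z down). May be absent.
- stand: Fixed red base plate 120 x 120 x 12 mm with a round dark steel seat (72 mm across, its face 25 mm above the bench) and an upright steel arbor 26 mm across that ends 80 mm above the seat in a tapered tip. Origin on the arbor's axis at bench level.
- seat (a point): Centre of the seat face, on the arbor's axis, 25 mm above the bench. z up.
- rod1: Brass push rod, round, 14 mm across and 150 mm long, with a red end, 180 g, may be absent. Origin at the centre of its plain foot end; its z axis runs along the rod to the red end (z = 150 mm). At the start it leans in the rack, red end up, 22 degrees from upright.
- rod2: Brass push rod, round, 14 mm across and 150 mm long, with a red end, 180 g, may be absent. Origin at the centre of its plain foot end; its z axis runs along the rod to the red end (z = 150 mm). At the start it leans in the rack, red end up, 22 degrees from upright.
- rod3: Brass push rod, round, 14 mm across and 150 mm long, with a red end, 180 g, may be absent. Origin at the centre of its plain foot end; its z axis runs along the rod to the red end (z = 150 mm). At the start it leans in the rack, red end up, 22 degrees from upright.
- rack: Fixed grey sloping rack, three grooves 65 mm apart along its y. A rod in it leans 22 degrees, red end towards the rack's -x (towards the robot); its lower 75 mm lies in the groove, which is open at the top and to +x, so it is drawn out along its own axis. Feet 20 mm above the bench, on the rack's y axis. Origin at bench level.
- holder: Fixed wooden block 48 x 205 x 70 mm with three square wells in a row along its y axis, 65 mm apart, each 20 x 20 mm and 60 mm deep (mouth 70 mm, floor 10 mm above the bench). Origin under its centre.
- well1 (a point): Centre of the floor of one well of the holder, at its y = -65 mm, 10 mm above the bench. z up.
- well2 (a point): Centre of the floor of one well of the holder, at its y = 0 mm, 10 mm above the bench. z up.
- well3 (a point): Centre of the floor of one well of the holder, at its y = 65 mm, 10 mm above the bench. z up.
- oil_bottle: Bystander: amber oil bottle, 52 mm across, 130 mm high. Origin under its centre.
- grease_jar: Bystander: white jar with a black cap, 60 mm across, 55 mm high. Origin under its centre.
- chuck_key: Bystander: steel T-handled chuck key lying flat, 125 mm long, handle 90 mm, 18 mm high. Origin on the bench under the middle of its shank.
Not all that is in view belongs to the job. Leave any black or turquoise look-alike of the ws2 alone.

How it is judged (in metres and radians):
At the end, for the whole second after the job is handed in: Springs at rest on the arbor (6 mm, 0.15 rad): crown-up ones with mid height 6, 30 or 54, hollow-up ones 18, 42 or 66 mm above the seat (3 mm). Rods at rest, each plain end down in a well, foot within 12 mm of its floor centre, within 0.2 rad of upright (horizontal distance between each of ws1, ws2, ws3, ws4, ws5, ws6 and seat below 0.006 m and angle between each of ws1, ws2, ws3's own z axis and vertical below 0.15 rad and (z of ws1 in the frame of seat between 0.003 and 0.009 m or z of ws1 in the frame of seat between 0.027 and 0.033 m or z of ws1 in the frame of seat between 0.051 and 0.057 m) and linear speed of each of ws1, ws2, ws3, ws4, ws5, ws6, rod1, rod2, rod3 below 0.02 m/s and (z of ws2 in the frame of seat between 0.003 and 0.009 m or z of ws2 in the frame of seat between 0.027 and 0.033 m or z of ws2 in the frame of seat between 0.051 and 0.057 m) and (z of ws3 in the frame of seat between 0.003 and 0.009 m or z of ws3 in the frame of seat between 0.027 and 0.033 m or z of ws3 in the frame of seat between 0.051 and 0.057 m) and angle between each of ws4, ws5, ws6's own z axis and vertical above 2.99 rad and (z of ws4 in the frame of seat between 0.015 and 0.021 m or z of ws4 in the frame of seat between 0.039 and 0.045 m or z of ws4 in the frame of seat between 0.063 and 0.069 m) and (z of ws5 in the frame of seat between 0.015 and 0.021 m or z of ws5 in the frame of seat between 0.039 and 0.045 m or z of ws5 in the frame of seat between 0.063 and 0.069 m) and (z of ws6 in the frame of seat between 0.015 and 0.021 m or z of ws6 in the frame of seat between 0.039 and 0.045 m or z of ws6 in the frame of seat between 0.063 and 0.069 m) and (distance between rod1 and well1 below 0.012 m or distance between rod1 and well2 below 0.012 m or distance between rod1 and well3 below 0.012 m) and angle between each of rod1, rod2, rod3's own z axis and vertical below 0.2 rad and (distance between rod2 and well1 below 0.012 m or distance between rod2 and well2 below 0.012 m or distance between rod2 and well3 below 0.012 m) and (distance between rod3 and well1 below 0.012 m or distance between rod3 and well2 below 0.012 m or distance between rod3 and well3 below 0.012 m)); the robot touches nothing.
It fails at once if the oil bottle is pushed more than 25 mm or tipped (distance of oil_bottle from where it was at the start of the episode above 0.025 m or angle between oil_bottle's own z axis and vertical above 0.5 rad).
It fails at once if the grease jar is pushed more than 25 mm or tipped (distance of grease_jar from where it was at the start of the episode above 0.025 m or angle between grease_jar's own z axis and vertical above 0.5 rad).
It fails at once if the chuck key is pushed more than 25 mm or tipped (distance of chuck_key from where it was at the start of the episode above 0.025 m or angle between chuck_key's own z axis and vertical above 0.5 rad).
Of ws4, ws5, ws6 only 2 to 3 are there at a start; the rules pass over those that are not, and their reading is None.
Of rod1, rod2, rod3 only 2 to 3 are there at a start; the rules pass over those that are not, and their reading is None.
At some moment in a run one of ws1, ws2, ws3, ws4, ws5, ws6 may be knocked a few centimetres aside while the robot is not near it.
It also fails if it takes over 210 s, if anything falls off the work surface, if the arm or the gripper's body presses on something with over 40 N, if the wrist force passes 120 N, or if a joint passes its speed limit or range.

## Working session

There is one attempt and no reset: what is moved stays moved. The work goes in short steps, Python scripts to look and compute and a tool call to move; the robot and the scene stay as the last step left them, time stands still between calls to the robot, and variables do not carry over. Pictures are saved under pics/ and viewed, about 12 in all and at most 16, crops included, and the job is handed in when it is done.

Besides the shell and the picture viewer there is one more tool, called after ">>>" by a JSON object that holds its "api" and its "payload", one argument or row to a line. carry_out: Moves the arm, as the interface text tells. Shift numbers are shares of 0.04 m and turn numbers shares of 4 degrees, none past 1 either way. Its arguments: {"type":"object","properties":{"commands":{"type":"array"},"grip_force":{"type":"number"}},"required":["commands"]}

```bash
ls; mkdir -p pics
python3 - <<'E'
from plant import telemetry, cams, r
import cv2, numpy as np, pickle
print(telemetry.get_state())
d={}
for n in ["scene","side","wrist"]:
    c=cams.capture(n); d[n]=c
    cv2.imwrite(f"pics/{n}0.png",c["frame"][:,:,::-1])
    for k in c:
        if k!="frame": print(n,k,np.round(c[k],4).tolist())
pickle.dump(d,open("c0.pkl","wb"))
a=np.vstack([d["scene"]["frame"],d["side"]["frame"]])[:,:,::-1]
E
```

```text
pics
{'time_s': 0.0, 'joints': array([ 8.65809962e+01,  2.05905370e+01,  6.33901268e-01, -2.06701766e-02,
       -7.01357040e+01, -1.65064864e+01]), 'qd': array([ 0.05864825, -0.06295133,  0.00223625,  0.05454163,  0.07478742,
        0.0665114 ]), 'joint_torque': array([-2.18263383e-03, -5.82717276e+01,  2.93053025e+01,  6.99723065e+00,
        6.76953845e-03, -1.62989627e-04]), 'tcp_pos': array([0.22990788, 0.6341565 , 0.24763203]), 'eef_rot': array([ 1.79905944e+02, -7.60800935e-03, -1.99325232e+01]), 'contact_force': array([ 0.32854686, -0.09141368,  0.45301548]), 'moment': array([-0.00665967, -0.00880834,  0.0225502 ]), 'gripper_width': 0.08746596013242038}
scene camera_matrix [[392.4537, 0.0, 253.5614], [0.0, 392.4537, 191.097], [0.0, 0.0, 1.0]]
scene camera_from_world [[-0.7192, 0.6947, 0.0105, 0.3913], [0.546, 0.5745, -0.6098, -0.2776], [-0.4296, -0.4328, -0.7925, 1.4212], [0.0, 0.0, 0.0, 1.0]]
side camera_matrix [[403.9402, 0.0, 257.3029], [0.0, 403.9402, 195.538], [0.0, 0.0, 1.0]]
side camera_from_world [[0.9959, -0.0868, -0.0252, -0.5144], [-0.0661, -0.5095, -0.8579, 0.0879], [0.0616, 0.8561, -0.5131, 0.9767], [0.0, 0.0, 0.0, 1.0]]
wrist camera_matrix [[286.8849, 0.0, 256.1092], [0.0, 286.8849, 187.5918], [0.0, 0.0, 1.0]]
wrist mount [[0.0003, -0.9535, -0.3015, 0.0828], [1.0, 0.0003, 0.0002, -0.0006], [-0.0001, -0.3015, 0.9535, -0.1355], [0.0, 0.0, 0.0, 1.0]]
```

View pics/scene0.png

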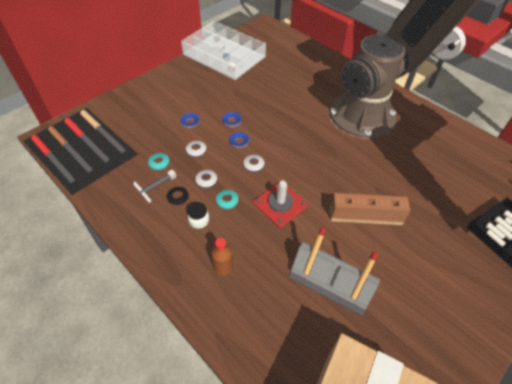

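View pics/side0.png

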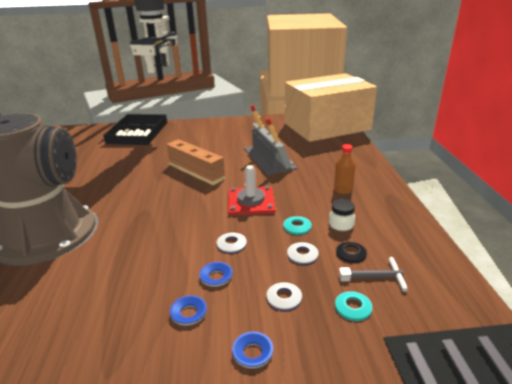

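Scene view: blue springs at about (190,120), (232,119), (239,140). Bright ones are at (196,149), (254,163), (206,179). Look-alikes to leave alone are turquoise (159,161), (227,199) and black (177,195). There are two rods, with red ends at (322,231) and (375,255); the wells are at (347,201), (373,202), (398,203) and the arbor is at (282,185). The bottle's red cap at (221,243) could pass for a rod end, so I'll exclude it.

```bash
cat > h.py <<'E'
from plant import telemetry, cams, r
import cv2, numpy as np, pickle
from scipy.spatial.transform import Rotation as Ro
def cap(n):
    s=telemetry.get_state(); c=cams.capture(n)
    if n=="wrist":
        T=np.eye(4); T[:3,:3]=Ro.from_euler("xyz",s["eef_rot"],degrees=True).as_matrix(); T[:3,3]=s["tcp_pos"]
        c["camera_from_world"]=np.linalg.inv(T@c["mount"])
    return c
def ray(c,uv):
    uv=np.atleast_2d(uv).astype(float); M=c["camera_from_world"]
    d=np.c_[uv,np.ones(len(uv))]@np.linalg.inv(c["camera_matrix"]).T@M[:3,:3]
    return -M[:3,:3].T@M[:3,3], d
def plane(c,uv,z):
    o,d=ray(c,uv); return (o+d*((z-o[2])/d[:,2])[:,None])[:,:2]
def tri(c1,u1,c2,u2):
    A=[];b=[]
    for c,u in((c1,u1),(c2,u2)):
        o,d=ray(c,u); d=d[0]/np.linalg.norm(d[0]); P=np.eye(3)-np.outer(d,d); A.append(P);b.append(P@o)
    A=np.vstack(A);b=np.hstack(b); x=np.linalg.lstsq(A,b,rcond=None)[0]
    return x,np.linalg.norm(A@x-b)
def proj(c,p):
    q=c["camera_from_world"][:3]@np.r_[p,1]; q=c["camera_matrix"]@q; return q[:2]/q[2]
def hsv(c): return cv2.cvtColor(c["frame"],cv2.COLOR_RGB2HSV)
MASK={"blue":((105,120,60),(128,255,255)),"white":((0,0,140),(179,50,255)),"red":((0,170,60),(6,255,255))}
def blobs(c,col,amin=40):
    m=cv2.inRange(hsv(c),*map(np.array,MASK[col]))
    cs,_=cv2.findContours(m,cv2.RETR_EXTERNAL,cv2.CHAIN_APPROX_NONE)
    return [k[:,0,:] for k in cs if cv2.contourArea(k)>amin]
def springs(c,z={"blue":9,"white":4}):
    out=[]
    for col in("blue","white"):
        for k in blobs(c,col,80):
            p=plane(c,k,z[col]/1000.); (x,y),rad=cv2.minEnclosingCircle((p*1000).astype(np.float32))
            if 26<rad<42: out.append((col,round(x),round(y),round(rad,1),k.mean(0).round().tolist()))
    return out
E
python3 - <<'E'
from h import *
d=pickle.load(open("c0.pkl","rb"))
for n in("scene","side"):
    print(n)
    for s in springs(d[n]): print(s)
    for k in blobs(d[n],"red",10): print("red",k.mean(0).round(1),len(k),plane(d[n],k.mean(0),.155).round(3))
for n,b in(("scene",(245,165,420,320)),("side",(150,90,330,220))):
    im=d[n]["frame"][b[1]:b[3],b[0]:b[2],::-1]; cv2.imwrite(f"pics/{n}c.png",cv2.resize(im,None,fx=4,fy=4,interpolation=cv2.INTER_CUBIC))
E
```

```text
scene
('blue', 413, -208, 30.2, [239.0, 138.0])
('white', 714, -52, 32.0, [199.0, 221.0])
('white', 602, -155, 35.6, [206.0, 178.0])
('white', 449, -99, 35.7, [253.0, 163.0])
('white', 544, -277, 36.2, [196.0, 148.0])
red [373.7 255.5] 14 [[0.541 0.39 ]]
red [220.2 243.7] 31 [[0.774 0.125]]
red [321.9 231.4] 12 [[0.577 0.266]]
red [280.2 205.9] 177 [[0.595 0.146]]
red [ 40.  143.8] 43 [[ 0.929 -0.466]]
red [ 72.8 126.2] 38 [[ 0.827 -0.468]]
red [34.2 99.8] 48 [[ 0.856 -0.658]]
red [18. 74.] 43 [[ 0.835 -0.818]]
red [484.1  33.9] 186 [[-0.533  0.128]]
red [508.2  10.5] 31 [[-0.769  0.113]]
red [331.5  25.9] 378 [[-0.156 -0.3  ]]
red [84.  47.7] 663 [[ 0.601 -0.807]]
side
('blue', 474, -396, 32.4, [252.0, 349.0])
('blue', 363, -297, 32.7, [188.0, 309.0])
('blue', 413, -204, 32.3, [216.0, 273.0])
('white', 738, -446, 37.3, [421.0, 364.0])
('white', 794, -450, 38.7, [460.0, 363.0])
('white', 544, -277, 34.4, [284.0, 295.0])
('white', 602, -153, 34.9, [302.0, 252.0])
('white', 448, -98, 35.0, [231.0, 242.0])
('white', 718, -44, 41.6, [342.0, 221.0])
red [250.7 201.8] 175 [[ 0.492 -0.176]]
red [346.7 147.9] 31 [[0.742 0.042]]
red [267.9 120.7] 15 [[0.573 0.256]]
red [483.4  92.2] 465 [[1.303 0.41 ]]
```

View pics/scenec.png

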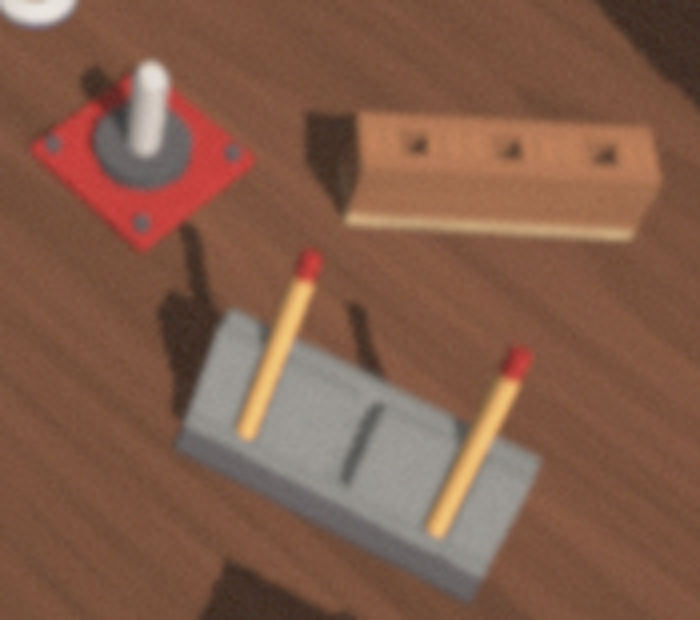

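View pics/sidec.png

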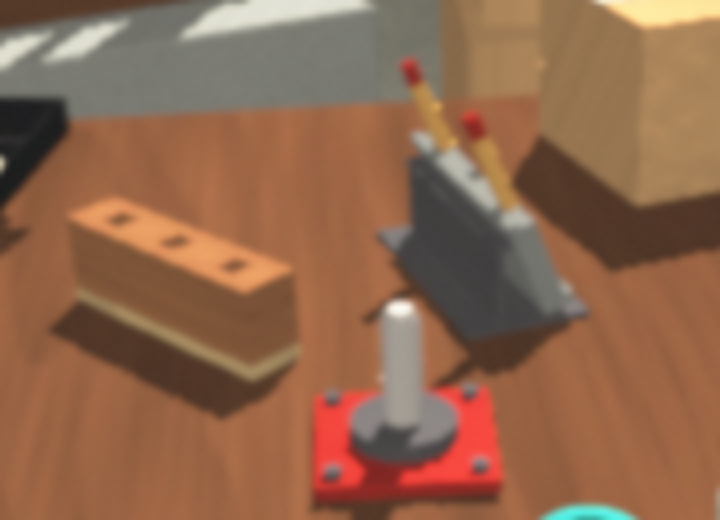

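The scene crop shows the arbor tip at (282,182) and wells at (349,201), (373,202), (396,204). It also shows two rods, with the middle groove of the rack empty.

Run:
```python
from h import *
d=pickle.load(open("c0.pkl","rb")); a=d["scene"];b=d["side"]
S=lambda x,y:(245+(x-1.5)/4,165+(y-1.5)/4)
D=lambda x,y:(150+(x-1.5)/4,90+(y-1.5)/4)
for n,p,q in[("arbortip",(151,66),(401,303)),("wA",(416,146),(235,265)),("wB",(511,150),(175,242)),("wC",(606,155),(120,219)),("rodA",(313,254),(470,115)),("rodB",(520,350),(409,64))]:
    x,e=tri(a,S(*p),b,D(*q)); print(n,(x*1000).round(1),round(e*1000,1), (plane(a,S(*p),.07)*1000).round(0))
c=max(blobs(b,"red",100),key=lambda k:0 if k[:,1].mean()<180 else len(k)); q=cv2.minAreaRect(plane(b,c,.012).astype(np.float32)*1000); print("plate",q)
for k in[(40,150),(145,250),(255,157)]: print((plane(a,S(*k),.012)*1000).round())
for k in[(246,434),(437,530)]: print("foot",(plane(a,S(*k),.025)*1000).round())
# rack back lower corners on scene
for k in[(181,447),(474,600)]: print("rack",(plane(a,S(*k),0)*1000).round())
for k in[(347,222),(630,238)]: print("hold",(plane(a,S(*k),0)*1000).round())
for k in[(358,115),(655,128)]: print("holdtop",(plane(a,S(*k),.07)*1000).round())
```

```text
arbortip [505.7  72.  109.5] 1.7 [[479.  52.]]
wA [396.7 228.7  69.2] 0.3 [[397. 229.]]
wB [351.3 276.5  68.7] 0.7 [[352. 277.]]
wC [307. 325.  69.] 0.8 [[307. 325.]]
rodA [571.4 263.4 159.5] 0.4 [[518. 236.]]
rodB [536.2 386.6 159. ] 1.7 [[478. 374.]]
plate ((506.05340576171875, 66.46924591064453), (137.7737274169922, 120.56230163574219), 88.58741760253906)
[[560.  21.]]
[[567. 135.]]
[[449. 135.]]
foot [[628. 281.]]
foot [[591. 406.]]
rack [[654. 251.]]
rack [[598. 446.]]
hold [[437. 215.]]
hold [[299. 365.]]
holdtop [[405. 184.]]
holdtop [[262. 336.]]
```

>>> {"api": "carry_out", "payload": {
  "commands": [0.9,-0.7,0,1,-1,0.9,-0.7,0,1,-1,0.9,-0.7,0,1,-1,0.9,-0.7,0,1,-1,0.9,-0.7,0,1,-1,0.9,-0.7,0,1,-1,0.9,-0.7,0,1,-1,0.9,-0.7,0,1,-1],
  "grip_force": 25
}}

```text
time_s: 0.95
tcp_pos: [0.5192, 0.4092, 0.2484]
eef_rot: [180.0, 0.0, 12.2]
contact_force: [0.0, 0.3, 0.4]
gripper_width: 0.0876
```

>>> {"api": "carry_out", "payload": {
  "commands": [0.65,-0.55,0,1,-1,0,0,0,0,-1,0,0,0,0,-1,0,0,0,0,-1]
}}

```text
time_s: 1.35
tcp_pos: [0.5436, 0.3889, 0.2483]
eef_rot: [180.0, 0.0, 16.1]
contact_force: [-0.5, 0.3, -0.6]
gripper_width: 0.0878
```

Run:
```python
from h import *
s=telemetry.get_state(); print(s["tcp_pos"],s["eef_rot"],s["time_s"])
c=cap("wrist"); pickle.dump(c,open("w1.pkl","wb")); cv2.imwrite("pics/w1.png",c["frame"][:,:,::-1])
for k in blobs(c,"red",30): print(k.mean(0).round(1),len(k),(plane(c,k.mean(0),.155)*1000).round(1))
print(proj(c,(.536,.387,.159)),proj(c,(.571,.263,.159)))
```

```text
[0.54358633 0.38889428 0.24833782] [1.79998555e+02 2.25756824e-02 1.60579083e+01] 1.35
[258.1 203.4] 92 [[540.7 386.3]]
[255.73286178 209.91988399] [408.52119913 210.71599887]
```

View pics/w1.png

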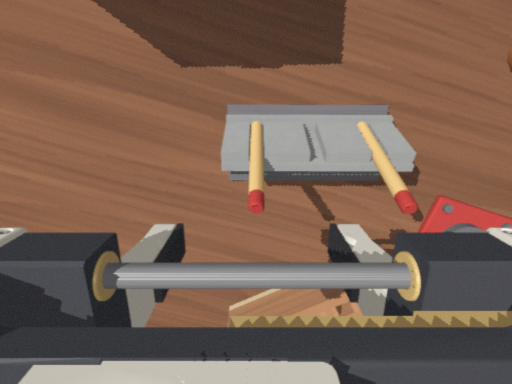

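Wrist view: rod B's red end at (257,200) lies midway between the fingers, and the rack edge is parallel to the image rows, so the yaw is right. Going down to grasp.

>>> {"api": "carry_out", "payload": {
  "commands": [0,0,-0.9,0,-1,0,0,-0.9,0,-1,0,0,-0.85,0,-1,0,0,0,0,-1,0,0,0,0,1,0,0,0,0,1,0,0,0,0,1,0,0,0,0,1],
  "grip_force": 25
}}

```text
time_s: 2.2
tcp_pos: [0.5445, 0.3892, 0.1443]
eef_rot: [-179.9, -0.1, 16.1]
contact_force: [-0.2, 0.5, 0.1]
gripper_width: 0.0611
```

>>> {"api": "carry_out", "payload": {
  "commands": [0,0,0,0,1,0,0,0,0,1,0,0,0,0,1,0,0,0,0,1]
}}

```text
time_s: 2.6
tcp_pos: [0.5441, 0.3885, 0.1425]
eef_rot: [180.0, 0.0, 16.1]
contact_force: [-0.5, 0.3, -0.3]
gripper_width: 0.0292
```

>>> {"api": "carry_out", "payload": {
  "commands": [0,0,0,0,1,0,0,0,0,1,0,0,0,0,1,0,0,0,0,1]
}}

```text
time_s: 3.0
tcp_pos: [0.544, 0.3886, 0.1425]
eef_rot: [-180.0, 0.0, 16.1]
contact_force: [0.0, 0.2, 0.2]
gripper_width: 0.0132
```

>>> {"api": "carry_out", "payload": {
  "commands": [-0.18,-0.05,0.46,0,1,-0.18,-0.05,0.46,0,1,-0.18,-0.05,0.46,0,1,-0.18,-0.05,0.46,0,1,-0.18,-0.05,0.46,0,1,-0.18,-0.05,0.46,0,1,-0.18,-0.05,0.46,0,1,0,0,0,0,1]
}}

```text
time_s: 3.8
tcp_pos: [0.4938, 0.3751, 0.274]
eef_rot: [-179.9, -0.2, 16.1]
contact_force: [-0.0, 0.4, -1.6]
gripper_width: 0.0136
```

Run:
```python
from h import *
s=telemetry.get_state(); print(s["tcp_pos"],s["eef_rot"],s["time_s"],s["contact_force"],s["gripper_width"])
c=cap("scene"); 
d=cap("side"); cv2.imwrite("pics/s2.png",np.hstack([c["frame"][110:330,240:460,::-1],d["frame"][30:250,150:370,::-1]]).repeat(1,0))
im=cv2.imread("pics/s2.png"); cv2.imwrite("pics/s2.png",cv2.resize(im,None,fx=1.8,fy=1.8,interpolation=cv2.INTER_CUBIC))
```

```text
[0.49383517 0.37505291 0.27402933] [-179.87430622   -0.19981875   16.1072125 ] 3.8 [-0.04077546  0.36579993 -1.64963791] 0.013616630385196045
```

View pics/s2.png

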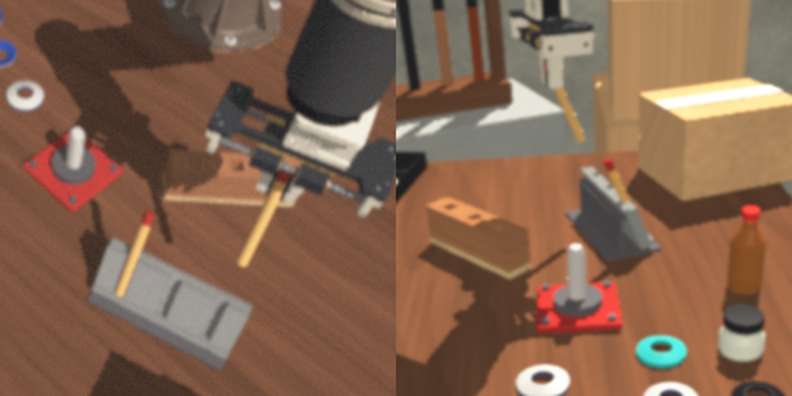

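The rod is held clear of the rack, still tilted 22°, with its foot pointing along tool +x. Next I turn it by -63° so that the tilt runs along the holder's row, then carry it over the far well.

>>> {"api": "carry_out", "payload": {
  "commands": [-0.6,-0.05,0,-1,1,-0.6,-0.05,0,-1,1,-0.6,-0.05,0,-1,1,-0.6,-0.05,0,-1,1,-0.6,-0.05,0,-1,1,-0.6,-0.05,0,-1,1,-0.6,-0.05,0,-1,1,-0.6,-0.05,0,-1,1]
}}

```text
time_s: 4.7
tcp_pos: [0.3007, 0.3579, 0.2697]
eef_rot: [179.9, 0.0, -16.1]
contact_force: [0.2, -0.3, -1.8]
gripper_width: 0.0133
```

>>> {"api": "carry_out", "payload": {
  "commands": [-0.1,0,-0.15,-1,1,-0.1,0,-0.15,-1,1,-0.1,0,-0.15,-1,1,-0.1,0,-0.15,-1,1,-0.1,0,-0.15,-1,1,-0.1,0,-0.15,-1,1,0,0,-0.15,-1,1,0,0,-0.15,-0.75,1]
}}

```text
time_s: 5.5
tcp_pos: [0.2775, 0.358, 0.2217]
eef_rot: [179.9, -0.1, -47.1]
contact_force: [0.2, 0.4, -2.4]
gripper_width: 0.014
```

>>> {"api": "carry_out", "payload": {
  "commands": [0,0,0,0,1,0,0,0,0,1]
}}

```text
time_s: 5.7
tcp_pos: [0.2777, 0.3582, 0.2225]
eef_rot: [179.9, -0.1, -46.9]
contact_force: [0.1, 1.1, -2.6]
gripper_width: 0.0137
```

Run:
```python
from h import *
s=telemetry.get_state(); print(s["tcp_pos"],s["eef_rot"],s["time_s"],s["gripper_width"])
c=cap("scene"); d=cap("side"); w=cap("wrist"); pickle.dump((c,d,w),open("p3.pkl","wb"))
A=cv2.resize(c["frame"][140:260,310:430,::-1],(396,396),interpolation=cv2.INTER_CUBIC)
B=cv2.resize(d["frame"][70:190,130:250,::-1],(396,396),interpolation=cv2.INTER_CUBIC)
cv2.imwrite("pics/s3.png",np.hstack([A,B]))
```

```text
[0.27768325 0.35821718 0.22254159] [ 1.79912041e+02 -5.20474354e-02 -4.68525266e+01] 5.7 0.013660616079237931
```

View pics/s3.png

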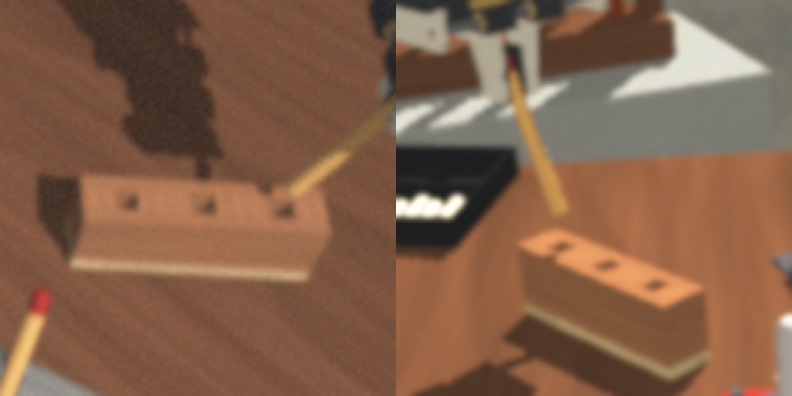

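View 7: the rod's foot is at (398,198) in scene and (180,133) in side, right over the far well.

Run:
```python
from h import *
c,d,w=pickle.load(open("p3.pkl","rb"))
S=lambda x,y:(310+x/3.3-.35,140+y/3.3-.35); D=lambda x,y:(130+(x-396)/3.3-.35,70+y/3.3-.35)
for p,q in[((291,192),(558,207)),((283,207),(559,247))]:
    x,e=tri(c,S(*p),d,D(*q)); print((x*1000).round(1),e*1000)
```

```text
[312.4 325.1 105.1] 5.331270630268287
[305.8 321.8  69.9] 0.32696492024890855
```

>>> {"api": "carry_out", "payload": {
  "commands": [-0.07,-0.04,0,0,1,0,0,-0.4,0,1,0,0,-0.3,0,1,0,0,-0.2,0,1,0,0,-0.1,0,1,0,0,0,0,1],
  "grip_force": 12
}}

```text
time_s: 6.45
tcp_pos: [0.2749, 0.3564, 0.1828]
eef_rot: [179.9, -0.1, -46.9]
contact_force: [1.3, -2.9, -2.1]
gripper_width: 0.0139
```

>>> {"api": "carry_out", "payload": {
  "commands": [0.1,-0.11,0,0,1,0.1,-0.11,0,0,1,0.1,-0.11,0,0,1,0.1,-0.11,0,0,1,0,0,0,0,1]
}}

```text
time_s: 6.95
tcp_pos: [0.2913, 0.3389, 0.1835]
eef_rot: [-180.0, 0.0, -47.0]
contact_force: [-0.9, 1.4, -2.1]
gripper_width: 0.0138
```

>>> {"api": "carry_out", "payload": {
  "commands": [0.1,-0.1,-0.05,0,1,0.1,-0.1,-0.05,0,1,0.1,-0.1,-0.1,0,1,0.08,-0.08,-0.1,0,1,0,0,-0.1,0,1,0,0,-0.1,0,1,0,0,0,0,1]
}}

```text
time_s: 7.65
tcp_pos: [0.3059, 0.3236, 0.1625]
eef_rot: [179.9, -0.0, -46.9]
contact_force: [0.0, -1.3, -2.0]
gripper_width: 0.0134
```

Run:
```python
from h import *
c=cap("scene"); d=cap("side")
A=cv2.resize(c["frame"][140:260,310:430,::-1],(396,396),interpolation=cv2.INTER_CUBIC)
B=cv2.resize(d["frame"][70:190,130:250,::-1],(396,396),interpolation=cv2.INTER_CUBIC)
cv2.imwrite("pics/s4.png",np.hstack([A,B]))
```

```text
(no output)
```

View pics/s4.png

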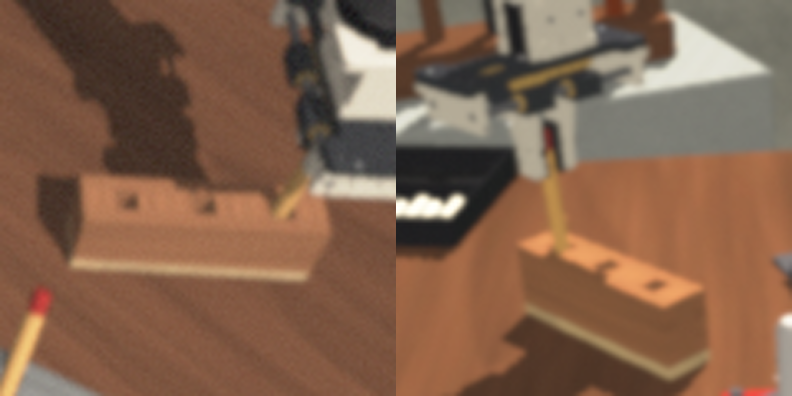

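View 8: the rod is upright in the far well. I'll lower it fully, release, and go back over the rack for rod A.

>>> {"api": "carry_out", "payload": {
  "commands": [0,0,-0.15,0,1,0,0,-0.15,0,1,0,0,-0.1,0,1,0,0,-0.05,0,1,0,0,0,0,1,0,0,0,0,0,0,0,0,0,0,0,0,0,0,0]
}}

```text
time_s: 8.55
tcp_pos: [0.3062, 0.3245, 0.1457]
eef_rot: [-180.0, 0.0, -46.9]
contact_force: [-0.5, 0.6, 0.8]
gripper_width: 0.0319
```

>>> {"api": "carry_out", "payload": {
  "commands": [0,0,0,0,-0.3,0,0,0,0,-0.3,0,0,0.5,0,-0.3,0,0,0.9,0,-0.3,0,0,0.9,0,-1,0.2,0,0.9,0,-1,0,0,0,0,-1]
}}

```text
time_s: 9.25
tcp_pos: [0.3159, 0.3263, 0.2784]
eef_rot: [-179.5, 0.1, -46.9]
contact_force: [-0.5, 0.2, -0.9]
gripper_width: 0.0755
```

Run:
```python
from h import *
w=cap("wrist"); cv2.imwrite("pics/w5.png",w["frame"][:,:,::-1])
for k in blobs(w,"red",20): print(k.mean(0).round(1),len(k),(plane(w,k.mean(0),.158)*1000).round(1))
c=cap("scene")
for k in blobs(c,"red",10)[:8]: print(k.mean(0).round(1),len(k),(plane(c,k.mean(0),.155)*1000).round(1))
```

```text
[220.  243.9] 32 [[775.  124.6]]
[322.1 230.6] 12 [[575.1 265.2]]
[279.7 206.1] 174 [[596.6 145.8]]
[ 39.7 143.8] 40 [[ 929.6 -466.7]]
[ 73.  126.5] 36 [[ 827.6 -466.8]]
[26.7 88.3] 35 [[ 847.5 -727.3]]
[454.   17.2] 17 [[-560.   -10.6]]
[335.9  25.7] 280 [[-169.1 -288.7]]
```

>>> {"api": "carry_out", "payload": {
  "commands": [0.41,-0.1,0,1,-1,0.41,-0.1,0,1,-1,0.41,-0.1,0,1,-1,0.41,-0.1,0,1,-1,0.41,-0.1,0,1,-1,0.41,-0.1,0,1,-1,0.41,-0.1,0,1,-1,0.41,-0.1,0,1,-1]
}}

```text
time_s: 10.15
tcp_pos: [0.4454, 0.2915, 0.2717]
eef_rot: [179.9, 0.1, -14.8]
contact_force: [-1.1, -0.2, -0.3]
gripper_width: 0.0875
```

>>> {"api": "carry_out", "payload": {
  "commands": [0.41,-0.09,-0.1,1,-1,0.41,-0.09,-0.1,1,-1,0.41,-0.09,-0.1,1,-1,0.41,-0.09,-0.1,1,-1,0.41,-0.09,-0.1,1,-1,0.41,-0.09,-0.1,1,-1,0.41,-0.09,-0.1,1,-1,0.41,-0.09,-0.1,0.75,-1]
}}

```text
time_s: 10.95
tcp_pos: [0.5764, 0.2628, 0.2393]
eef_rot: [179.9, 0.2, 16.2]
contact_force: [0.3, 0.0, 0.6]
gripper_width: 0.0876
```

>>> {"api": "carry_out", "payload": {
  "commands": [0,0,0,0,-1,0,0,0,0,-1]
}}

```text
time_s: 11.15
tcp_pos: [0.5759, 0.2629, 0.2396]
eef_rot: [179.9, 0.2, 16.0]
contact_force: [-0.5, 0.2, 0.0]
gripper_width: 0.0882
```

Run:
```python
from h import *
w=cap("wrist"); cv2.imwrite("pics/w5.png",w["frame"][:,:,::-1])
for k in blobs(w,"red",20): print(k.mean(0).round(1),len(k),(plane(w,k.mean(0),.15)*1000).round(1))
```

```text
[257.9 202.4] 65 [[575. 261.]]
[501.7  23.8] 92 [[749.2 134.6]]
```

>>> {"api": "carry_out", "payload": {
  "commands": [0.08,0,-0.9,0,-1,0,0,-0.9,0,-1,0,0,-0.62,0,-1,0,0,0,0,-1,0,0,0,0,1,0,0,0,0,1,0,0,0,0,1,0,0,0,0,1],
  "grip_force": 25
}}

```text
time_s: 12.0
tcp_pos: [0.5801, 0.2637, 0.146]
eef_rot: [-179.9, -0.1, 16.1]
contact_force: [0.3, 0.6, -0.1]
gripper_width: 0.0611
```

>>> {"api": "carry_out", "payload": {
  "commands": [0,0,0,0,1,0,0,0,0,1,0,0,0,0,1,0,0,0,0,1,0,0,0,0,1,0,0,0,0,1,0,0,0,0,1,0,0,0,0,1]
}}

```text
time_s: 12.8
tcp_pos: [0.5796, 0.2634, 0.1445]
eef_rot: [-180.0, 0.0, 16.1]
contact_force: [-0.9, 0.1, -0.5]
gripper_width: 0.0134
```

>>> {"api": "carry_out", "payload": {
  "commands": [-0.18,-0.05,0.46,0,1,-0.18,-0.05,0.46,0,1,-0.18,-0.05,0.46,0,1,-0.18,-0.05,0.46,0,1,-0.18,-0.05,0.46,0,1,-0.18,-0.05,0.46,0,1,-0.18,-0.05,0.46,0,1,0,0,0,0,1]
}}

```text
time_s: 13.6
tcp_pos: [0.5296, 0.2497, 0.2762]
eef_rot: [-179.9, -0.2, 16.1]
contact_force: [1.0, -0.2, -1.9]
gripper_width: 0.0134
```

>>> {"api": "carry_out", "payload": {
  "commands": [-0.4,0.04,0,-1,1,-0.4,0.04,0,-1,1,-0.4,0.04,0,-1,1,-0.4,0.04,0,-1,1,-0.4,0.04,0,-1,1,-0.4,0.04,0,-1,1,-0.4,0.04,0,-1,1,-0.4,0.04,0,-1,1]
}}

```text
time_s: 14.4
tcp_pos: [0.4004, 0.2619, 0.2722]
eef_rot: [179.9, 0.0, -16.1]
contact_force: [-0.5, 0.1, -0.8]
gripper_width: 0.0135
```

>>> {"api": "carry_out", "payload": {
  "commands": [-0.12,0,-0.16,-1,1,-0.12,0,-0.16,-1,1,-0.12,0,-0.16,-1,1,-0.12,0,-0.16,-1,1,-0.12,0,-0.16,-1,1,-0.12,0,-0.16,-1,1,-0.12,0,-0.16,-1,1,-0.12,0,-0.16,-0.75,1]
}}

```text
time_s: 15.2
tcp_pos: [0.3625, 0.2618, 0.2209]
eef_rot: [179.9, -0.0, -47.1]
contact_force: [-0.5, 0.3, -2.2]
gripper_width: 0.0137
```

>>> {"api": "carry_out", "payload": {
  "commands": [0,0,0,0,1,0,0,0,0,1]
}}

```text
time_s: 15.4
tcp_pos: [0.3629, 0.262, 0.2218]
eef_rot: [180.0, -0.0, -46.8]
contact_force: [0.7, 0.6, -1.0]
gripper_width: 0.0135
```

Run:
```python
from h import *
s=telemetry.get_state(); print(s["tcp_pos"],s["eef_rot"],s["time_s"],s["gripper_width"])
c=cap("scene"); d=cap("side"); pickle.dump((c,d),open("p6.pkl","wb"))
A=cv2.resize(c["frame"][140:260,310:430,::-1],(396,396),interpolation=cv2.INTER_CUBIC)
B=cv2.resize(d["frame"][70:190,130:250,::-1],(396,396),interpolation=cv2.INTER_CUBIC)
cv2.imwrite("pics/s6.png",np.hstack([A,B]))
```

```text
[0.36291006 0.26203933 0.22179533] [ 1.79957186e+02 -1.80484905e-02 -4.68194085e+01] 15.4 0.013460513927639256
```

View pics/s6.png

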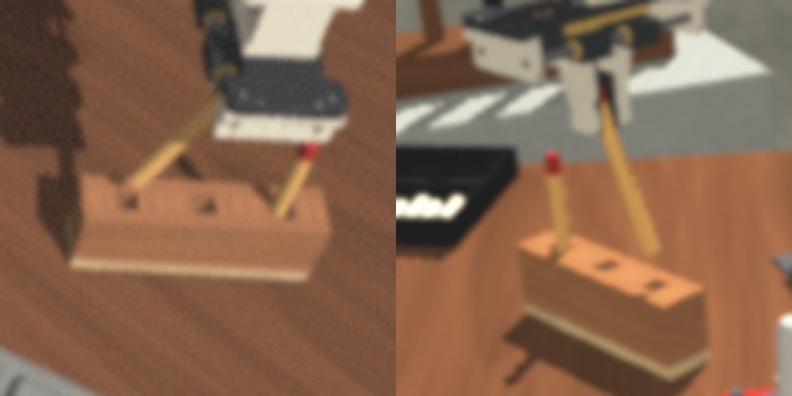

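View 9: the first rod stands in its well. Rod A's foot is over the near well, so I'll repeat the same insertion.

>>> {"api": "carry_out", "payload": {
  "commands": [0.02,0.02,0,0,1,0,0,-0.4,0,1,0,0,-0.3,0,1,0,0,-0.15,0,1,0,0,-0.05,0,1,0,0,0,0,1],
  "grip_force": 12
}}

```text
time_s: 16.1
tcp_pos: [0.3639, 0.2628, 0.1863]
eef_rot: [180.0, -0.0, -46.9]
contact_force: [1.6, -1.4, -1.1]
gripper_width: 0.0141
```

>>> {"api": "carry_out", "payload": {
  "commands": [0.1,-0.11,0,0,1,0.1,-0.11,0,0,1,0.1,-0.11,0,0,1,0.1,-0.11,0,0,1,0,0,0,0,1]
}}

```text
time_s: 16.6
tcp_pos: [0.3802, 0.2449, 0.1862]
eef_rot: [-180.0, 0.0, -47.0]
contact_force: [-0.3, 0.9, -1.8]
gripper_width: 0.0136
```

Next: upright, lower to about z 0.146, release, rise.

>>> {"api": "carry_out", "payload": {
  "commands": [0.1,-0.1,-0.05,0,1,0.1,-0.1,-0.05,0,1,0.1,-0.1,-0.1,0,1,0.09,-0.09,-0.1,0,1,0,0,-0.15,0,1,0,0,-0.15,0,1,0,0,-0.15,0,1,0,0,0,0,1]
}}

```text
time_s: 17.4
tcp_pos: [0.3948, 0.2292, 0.1551]
eef_rot: [179.9, -0.0, -46.9]
contact_force: [0.0, 0.0, -2.0]
gripper_width: 0.0136
```

>>> {"api": "carry_out", "payload": {
  "commands": [0,0,-0.1,0,1,0,0,-0.1,0,1,0,0,-0.05,0,1,0,0,0,0,1,0,0,0,0,0,0,0,0,0,0,0,0,0,0,-0.3,0,0,0,0,-0.3]
}}

```text
time_s: 18.2
tcp_pos: [0.3954, 0.2299, 0.1464]
eef_rot: [-180.0, 0.0, -46.9]
contact_force: [0.1, -0.4, -0.5]
gripper_width: 0.0403
```

>>> {"api": "carry_out", "payload": {
  "commands": [0,0,0.5,0,-0.3,0,0,0.9,0,-0.3,0,0,0.9,0,-1,0,0,0.7,0,-1,0,0,0,0,-1]
}}

```text
time_s: 18.7
tcp_pos: [0.3968, 0.2311, 0.2704]
eef_rot: [-179.6, 0.0, -46.9]
contact_force: [-0.4, 0.4, -0.4]
gripper_width: 0.0751
```

Run:
```python
from h import *
c=cap("scene"); d=cap("side")
print([s for s in springs(c)],[s for s in springs(d)])
R=[]
for q,b in((c,(300,420,130,220)),(d,(140,240,60,170))):
    R.append([k.mean(0) for k in blobs(q,"red",5) if b[0]<k[:,0].mean()<b[1] and b[2]<k[:,1].mean()<b[3]])
print(R)
for i in R[0]:
    for j in R[1]:
        x,e=tri(c,i,d,j); print((x*1000).round(),round(e*1000,1))
```

```text
[('blue', 413, -208, 30.2, [239.0, 139.0]), ('white', 713, -53, 31.7, [199.0, 221.0]), ('white', 603, -155, 35.8, [206.0, 178.0]), ('white', 450, -99, 35.8, [253.0, 163.0]), ('white', 544, -277, 36.0, [196.0, 148.0])] [('blue', 474, -396, 32.4, [252.0, 349.0]), ('blue', 363, -297, 32.7, [188.0, 309.0]), ('blue', 413, -204, 32.3, [216.0, 273.0]), ('white', 738, -446, 37.3, [421.0, 364.0]), ('white', 800, -450, 39.7, [460.0, 362.0]), ('white', 544, -277, 34.5, [284.0, 295.0]), ('white', 602, -154, 35.2, [302.0, 252.0]), ('white', 449, -98, 35.2, [231.0, 242.0]), ('white', 718, -44, 41.6, [341.0, 221.0])]
[[array([353.7, 182. ])], [array([206.58823529, 128.82352941]), array([176.9, 119.4])]]
[399. 226. 153.] 0.7
[353. 224. 159.] 56.0
```

>>> {"api": "carry_out", "payload": {
  "commands": [0.54,-0.8,0,0,-1,0.54,-0.8,0,0,-1,0.54,-0.8,0,0,-1,0.54,-0.8,0,0,-1,0.54,-0.8,0,0,-1,0,0,0,0,-1,0,0,0,0,-1]
}}

```text
time_s: 19.5
tcp_pos: [0.5029, 0.0687, 0.2646]
eef_rot: [179.9, 0.1, -47.1]
contact_force: [0.4, 0.1, 0.2]
gripper_width: 0.0876
```

Run:
```python
from h import *
s=telemetry.get_state(); print(s["tcp_pos"],s["eef_rot"],s["time_s"])
w=cap("wrist"); cv2.imwrite("pics/w7.png",w["frame"][:,:,::-1]); pickle.dump((s,w),open("w7.pkl","wb"))
for k in blobs(w,"red",100):
    p=plane(w,k,.012)*1000; print(len(k),k.mean(0),cv2.minAreaRect(p.astype(np.float32)))
print(proj(w,(.5057,.072,.105)))
c=cap("scene"); m=cv2.inRange(hsv(c),np.array((80,120,60)),np.array((98,255,255)))
for k in cv2.findContours(m,0,1)[0]:
    if len(k)>20: print("turq",plane(c,k[:,0].mean(0),.006).round(3),k[:,0].mean(0))
for u in[(177,195),(198,218),(156,186)]: print(plane(c,u,.006).round(3))
```

```text
[0.50294192 0.06870983 0.26460685] [ 1.79850127e+02  5.62341421e-02 -4.70776249e+01] 19.5
92 [10.69565217 16.80434783] ((834.4424438476562, 141.791015625), (23.80658721923828, 32.79508972167969), 25.835250854492188)
[252.57069769 178.24845985]
turq [[ 0.609 -0.048]] [226.90384615 199.01923077]
turq [[ 0.668 -0.313]] [158.41304348 161.15217391]
[[ 0.708 -0.163]]
[[ 0.715 -0.054]]
[[ 0.733 -0.235]]
```

View pics/w7.png

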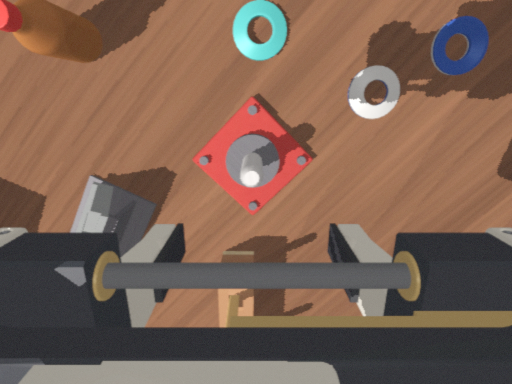

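View 10 (wrist): arbor tip at (251,178), seat disc at about (252,160), plate centred at about (252,157).

Run:
```python
from h import *
s,w=pickle.load(open("w7.pkl","rb"))
h=hsv(w); m=cv2.inRange(h,np.array((0,150,80)),np.array((5,255,255)))|cv2.inRange(h,np.array((172,150,80)),np.array((179,255,255)))
k=max(cv2.findContours(m[:,120:400].copy(),0,1)[0],key=cv2.contourArea)[:,0]+[120,0]
p=plane(w,k,.012)*1000; print(cv2.minAreaRect(p.astype(np.float32)))
print("bolts",[(plane(w,u,.013)*1000).round(1).tolist() for u in((252.5,110),(301.5,160),(253,205),(204,160))])
print("tip",(plane(w,(251,177.5),.104)*1000).round(1))
t=cv2.inRange(h,np.array((0,0,170)),np.array((179,60,255)))[165:195,235:270]
ys,xs=np.nonzero(t); print(xs.mean()+235,ys.mean()+165,len(xs),(plane(w,(xs.mean()+235,ys.mean()+165),.104)*1000).round(1))
z={"blue":9,"white":4}
print(springs(w))
```

```text
((507.6324157714844, 71.91264343261719), (119.04395294189453, 118.60130310058594), 87.96983337402344)
bolts [[[551.4, 23.8]], [[457.1, 26.7]], [[461.1, 120.6]], [[555.2, 117.9]]]
tip [[507.3  72.7]]
248.64705882352942 176.656346749226 323 [[509.8  73.8]]
[('blue', 415, -208, 33.2, [460.0, 45.0]), ('white', 198, 116, 32.7, [372.0, 301.0]), ('white', 693, 412, 26.3, [9.0, 233.0]), ('white', 504, 76, 37.5, [253.0, 161.0]), ('white', 450, -99, 34.3, [373.0, 92.0])]
```

>>> {"api": "carry_out", "payload": {
  "commands": [-0.27,-0.84,0,0,-1,-0.27,-0.84,0,0,-1,-0.27,-0.84,-0.3,0,-1,-0.27,-0.84,-0.6,0,-1,-0.27,-0.84,-0.6,0,-1,0,0,-0.9,0,-1,0,0,-0.9,0,-1,0,0,0,0,-1]
}}

```text
time_s: 20.4
tcp_pos: [0.4459, -0.0979, 0.1305]
eef_rot: [179.7, 0.3, -46.9]
contact_force: [-0.1, 0.7, 0.6]
gripper_width: 0.0875
```

Run:
```python
from h import *
s=telemetry.get_state(); print(s["tcp_pos"],s["eef_rot"])
w=cap("wrist"); print(springs(w))
```

```text
[ 0.445889   -0.09790078  0.13054275] [179.65677353   0.27578024 -46.91599188]
[('blue', 415, -207, 33.0, [367.0, 123.0]), ('blue', 365, -300, 33.3, [485.0, 83.0]), ('white', 442, 91, 27.9, [140.0, 305.0]), ('white', 323, -130, 35.8, [363.0, 244.0]), ('white', 486, 22, 35.7, [149.0, 244.0]), ('white', 450, -100, 33.8, [255.0, 181.0]), ('white', 603, -156, 33.6, [162.0, 22.0])]
```

>>> {"api": "carry_out", "payload": {
  "commands": [0.1,-0.04,-0.9,0,-1,0,0,-0.9,0,-1,0,0,-0.5,0,-1,0,0,-0.33,0,-1,0,0,0,0,-1,0,0,0,0,-1],
  "grip_force": 30
}}

```text
time_s: 21.05
tcp_pos: [0.4548, -0.0991, 0.0305]
eef_rot: [-179.9, -0.1, -46.8]
contact_force: [0.3, 0.3, -0.2]
gripper_width: 0.0876
```

>>> {"api": "carry_out", "payload": {
  "commands": [0,0,0,0,1,0,0,0,0,1,0,0,0,0,1,0,0,0,0,1,0,0,0,0,1]
}}

```text
time_s: 21.55
tcp_pos: [0.453, -0.1004, 0.03]
eef_rot: [179.9, -0.0, -46.9]
contact_force: [-8.6, -1.9, 35.8]
gripper_width: 0.0533
```

It closed on the cone because the TCP was still 5 mm too high; the earlier reading lagged the command. I'll open and look again.

>>> {"api": "carry_out", "payload": {
  "commands": [0,0,0,0,-1,0,0,0,0,-1,0,0,0,0,-1,0,0,0,0,-1,0,0,0,0,-1,0,0,0,0,-1]
}}

```text
time_s: 22.15
tcp_pos: [0.4531, -0.0999, 0.0288]
eef_rot: [180.0, 0.0, -46.9]
contact_force: [0.3, -0.6, -0.5]
gripper_width: 0.0869
```

Run:
```python
from h import *
s=telemetry.get_state(); print(s["tcp_pos"],s["contact_force"])
w=cap("wrist"); print(springs(w)); 
for n in("scene","side"): print(n,[x for x in springs(cap(n)) if abs(x[1]-450)<30 and abs(x[2]+99)<30])
cv2.imwrite("pics/w8.png",w["frame"][:,:,::-1])
```

```text
[ 0.45312426 -0.09987087  0.02878971] [ 0.32203264 -0.59281696 -0.51479567]
[('blue', 415, -207, 33.7, [444.0, 151.0]), ('white', 452, -98, 33.9, [257.0, 230.0]), ('white', 593, -144, 29.1, [111.0, 13.0])]
scene []
side []
```

View pics/w8.png

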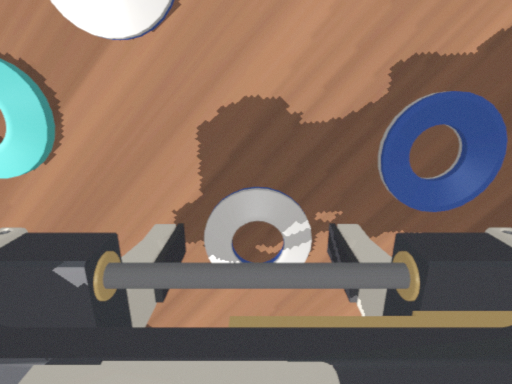

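View 11: the spring is still flat and unmoved, centred between the fingers at about (258,230).

>>> {"api": "carry_out", "payload": {
  "commands": [-0.05,0.02,-0.11,0,-1,0,0,0,0,-1,0,0,0,0,-1,0,0,0,0,-1]
}}

```text
time_s: 22.7
tcp_pos: [0.4513, -0.099, 0.0245]
eef_rot: [180.0, 0.0, -46.9]
contact_force: [0.2, -0.5, 0.2]
gripper_width: 0.0876
```

>>> {"api": "carry_out", "payload": {
  "commands": [0,0,0,0,1,0,0,0,0,1,0,0,0,0,1,0,0,0,0,1,0,0,0,0,1]
}}

```text
time_s: 23.2
tcp_pos: [0.4513, -0.0991, 0.0246]
eef_rot: [-180.0, -0.0, -46.9]
contact_force: [0.0, 0.1, 0.6]
gripper_width: 0.0633
```

>>> {"api": "carry_out", "payload": {
  "commands": [0,0,0.1,0,1,0,0,0.3,0,1,0,0,0.9,0,1,0,0,0.9,0,1,0,0,0.9,0,1,0,0,0.9,0,1,0,0,0,0,1]
}}

```text
time_s: 23.9
tcp_pos: [0.4539, -0.0989, 0.1896]
eef_rot: [-179.6, -0.3, -46.9]
contact_force: [-0.0, -0.5, -1.9]
gripper_width: 0.0637
```

Run:
```python
from h import *
s=telemetry.get_state(); print(s["tcp_pos"],s["contact_force"],s["gripper_width"])
for n in("scene","side"): print(n,[x[:4] for x in springs(cap(n))])
```

```text
[ 0.45389762 -0.09892827  0.18959498] [-0.03054326 -0.4870452  -1.93805725] 0.0636688065381738
scene [('white', 713, -53, 31.7), ('white', 602, -155, 35.9), ('white', 544, -277, 36.0)]
side [('blue', 474, -396, 32.4), ('blue', 363, -296, 32.1), ('blue', 413, -204, 31.8), ('white', 737, -446, 37.5), ('white', 800, -450, 40.0), ('white', 544, -277, 34.5), ('white', 602, -153, 35.5), ('white', 718, -44, 41.6), ('white', 459, 195, 41.2)]
```

>>> {"api": "carry_out", "payload": {
  "commands": [0.28,0.86,0,0,1,0.28,0.86,0,0,1,0.28,0.86,0,0,1,0.28,0.86,0,0,1,0.28,0.86,0,0,1,0,0,0,0,1,0,0,0,0,1,0,0,0,0,1]
}}

```text
time_s: 24.8
tcp_pos: [0.5063, 0.0723, 0.1834]
eef_rot: [179.9, 0.0, -46.9]
contact_force: [0.4, -0.5, -1.3]
gripper_width: 0.0638
```

Run:
```python
from h import *
s=telemetry.get_state(); print(s["tcp_pos"],s["contact_force"],s["gripper_width"])
w=cap("wrist");pickle.dump(w,open("w9.pkl","wb")); cv2.imwrite("pics/w9.png",w["frame"][:,:,::-1])
```

```text
[0.50630406 0.07228863 0.18336854] [ 0.37606466 -0.51090928 -1.28612088] 0.06377766852646281
```

View pics/w9.png

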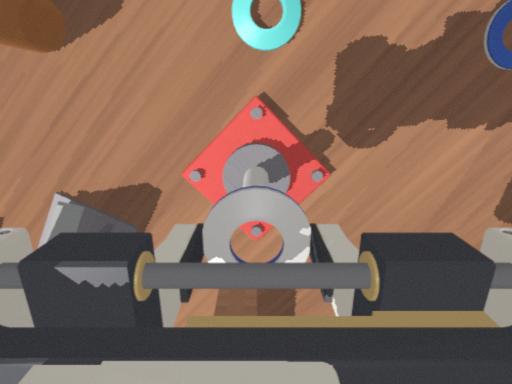

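View 12: the spring is held level, with its hole centred at column 257 and the arbor and seat at 256.5. I'll check the offset in the other direction.

Run:
```python
from h import *
w=pickle.load(open("w9.pkl","rb"))
R=np.array([.683,-.731])
for u,z in(((257,187),.165),((257,218),.171),((257,186.5),.163)): 
    p=plane(w,u,z)[0]*1000; print(p.round(1), ((p-[506.3,72.3])@R).round(1), ((p-[506.8,72])@R).round(1))
print("seat",(plane(w,[(223,177),(290,177),(256.5,144)],.025)*1000).round(1))
print("bolts",(plane(w,[(257,113),(318,176),(257,231),(196,176)],.014)*1000).round(1))
```

```text
[529.9  47.6] 34.2 33.6
[518.8  59.5] 17.9 17.3
[529.7  47.8] 33.8 33.3
seat [[533.2  95.7]
 [481.2  47.2]
 [531.2  45.9]]
bolts [[551.4  23.4]
 [456.4  26.6]
 [459.9 121.1]
 [554.5 118.2]]
```

>>> {"api": "carry_out", "payload": {
  "commands": [0,0,-0.9,0,1,0,0,-0.5,0,1,0,0,-0.3,0,1,0,0,-0.3,0,1,0,0,-0.3,0,1,0,0,-0.3,0,1,0,0,0,0,1,0,0,0,0,1]
}}

```text
time_s: 25.65
tcp_pos: [0.5074, 0.073, 0.0806]
eef_rot: [180.0, -0.0, -46.9]
contact_force: [-0.4, 0.2, -1.7]
gripper_width: 0.0632
```

>>> {"api": "carry_out", "payload": {
  "commands": [0,0,-0.2,0,1,0,0,-0.14,0,1,0,0,0,0,1,0,0,0,0,-1,0,0,0,0,-1,0,0,0,0,-1,0,0,0,0,-1,0,0,0,0,-1]
}}

```text
time_s: 26.45
tcp_pos: [0.5074, 0.073, 0.0672]
eef_rot: [-180.0, -0.0, -46.9]
contact_force: [-0.3, 0.8, -0.2]
gripper_width: 0.0875
```

>>> {"api": "carry_out", "payload": {
  "commands": [0,0,0.3,0,-1,0,0,0.9,0,-1,0,0,0.9,0,-1,0,0,0.9,0,-1,0,0,0,0,-1,0,0,0,0,-1]
}}

```text
time_s: 27.05
tcp_pos: [0.5076, 0.0732, 0.1887]
eef_rot: [-179.8, -0.0, -46.9]
contact_force: [0.0, -0.2, -0.1]
gripper_width: 0.0875
```

Run:
```python
from h import *
s=telemetry.get_state(); print(s["tcp_pos"],s["contact_force"],s["gripper_width"])
w=cap("wrist"); print("wrist on seat",[x for x in springs(w,{"blue":34,"white":29}) if abs(x[1]-507)<50])
print([x for x in springs(w)])
d=cap("side"); print("side on seat",[x for x in springs(d,{"blue":34,"white":29})if abs(x[1]-507)<70]); print([x[:4] for x in springs(d)])
cv2.imwrite("pics/x10.png",d["frame"][:,:,::-1])
```

```text
[0.50764407 0.07319675 0.18867272] [ 0.02764191 -0.17046845 -0.10680449] 0.08752910121256285
wrist on seat [('white', 498, 294, 31.4, [140.0, 305.0]), ('white', 547, 216, 40.4, [149.0, 244.0]), ('white', 508, 78, 37.9, [257.0, 178.0])]
[('blue', 420, -199, 30.7, [501.0, 37.0]), ('white', 274, 99, 26.2, [372.0, 301.0]), ('white', 492, 318, 34.1, [140.0, 305.0]), ('white', 645, 274, 30.1, [61.0, 210.0]), ('white', 504, 84, 41.1, [257.0, 178.0])]
side on seat [('blue', 473, -415, 30.9, [252.0, 349.0]), ('white', 539, -302, 33.2, [284.0, 295.0])]
[('blue', 474, -396, 32.4), ('blue', 363, -296, 32.2), ('blue', 414, -204, 31.8), ('white', 737, -446, 37.5), ('white', 799, -450, 40.1), ('white', 859, -450, 39.8), ('white', 543, -277, 34.8), ('white', 602, -153, 35.5), ('white', 718, -44, 41.6)]
```

>>> {"api": "carry_out", "payload": {
  "commands": [-0.33,-1,0,0,-1,-0.33,-1,0,0,-1,-0.33,-1,0,0,-1,-0.33,-1,0,0,-1,-0.33,-1,-0.4,0,-1,-0.33,-1,-0.4,0,-1,-0.33,-1,-0.4,0,-1,0,0,-0.5,0,-1]
}}

```text
time_s: 27.95
tcp_pos: [0.4124, -0.2103, 0.1176]
eef_rot: [179.9, 0.1, -47.2]
contact_force: [1.5, 0.7, -0.1]
gripper_width: 0.0872
```

>>> {"api": "carry_out", "payload": {
  "commands": [0,0,0,0,-1,0,0,0,0,-1,0,0,0,0,-1]
}}

```text
time_s: 28.25
tcp_pos: [0.4156, -0.2065, 0.1196]
eef_rot: [-180.0, -0.0, -46.8]
contact_force: [-0.2, -0.2, 0.3]
gripper_width: 0.088
```

```bash
cat > near.py <<'E'
from h import *
s=telemetry.get_state(); t=s["tcp_pos"]*1000; print("tcp",t.round(1),"F",s["contact_force"].round(1),s["gripper_width"].round(4),s["eef_rot"].round(1)[2],s["time_s"])
w=cap("wrist")
for x in springs(w):
    if np.hypot(x[1]-t[0],x[2]-t[1])<60: print(x,"frac",((x[1]-t[0])/40).round(3),((x[2]-t[1])/40).round(3),"dz to 24.5",((24.5-t[2])/40).round(3))
print("side",[x[:4] for x in springs(cap("side")) if x[3]<37 and x[2]<0])
E
python3 near.py
```

```text
Traceback (most recent call last):
  File "near.py", line 2, in <module>
    s=telemetry.get_state(); t=s["tcp_pos"]*1000; print("tcp",t.round(1),"F",s["contact_force"].round(1),s["gripper_width"].round(4),s["eef_rot"].round(1)[2],s["time_s"])
                                                                                                         ^^^^^^^^^^^^^^^^^^^^^^^^
AttributeError: 'float' object has no attribute 'round'
```

```bash
sed -i 's/s\["gripper_width"\].round(4)/round(s["gripper_width"],4)/' near.py; python3 near.py
```

```text
tcp [ 415.6 -206.5  119.6] F [-0.2 -0.2  0.3] 0.088 -46.8 28.25
('blue', 415, -207, 33.1, [258.0, 191.0]) frac -0.016 -0.012 dz to 24.5 -2.377
side [('blue', 474, -396, 32.4), ('blue', 363, -296, 32.2), ('blue', 413, -204, 32.3), ('white', 860, -444, 33.0), ('white', 544, -277, 34.5), ('white', 602, -153, 35.5)]
```

>>> {"api": "carry_out", "payload": {
  "commands": [-0.01,0,-0.9,0,-1,0,0,-0.9,0,-1,0,0,-0.4,0,-1,0,0,-0.18,0,-1,0,0,0,0,-1,0,0,0,0,-1,0,0,0,0,-1]
}}

```text
time_s: 29.05
tcp_pos: [0.4154, -0.207, 0.0249]
eef_rot: [-179.9, -0.1, -46.9]
contact_force: [0.3, -0.1, -0.4]
gripper_width: 0.0875
```

>>> {"api": "carry_out", "payload": {
  "commands": [0,0,0,0,1,0,0,0,0,1,0,0,0,0,1,0,0,0,0,1,0,0,0,0,1]
}}

```text
time_s: 29.55
tcp_pos: [0.4146, -0.2071, 0.024]
eef_rot: [-180.0, -0.0, -46.9]
contact_force: [-0.5, 1.2, 4.6]
gripper_width: 0.065
```

>>> {"api": "carry_out", "payload": {
  "commands": [0,0,0.2,0,1,0,0,0.9,0,1,0,0,1,0,1,0,0,1,0,1,0.33,1,0.5,0,1,0.33,1,0.5,0,1,0.33,1,0,0,1,0.33,1,0,0,1]
}}

```text
time_s: 30.35
tcp_pos: [0.4674, -0.0455, 0.1891]
eef_rot: [-179.9, -0.0, -47.0]
contact_force: [0.9, -0.7, -0.8]
gripper_width: 0.0653
```

>>> {"api": "carry_out", "payload": {
  "commands": [0.33,1,0,0,1,0.33,1,0,0,1,0.33,1,0,0,1,0,0,0,0,1,0,0,0,0,1,0,0,0,0,1,0,0,0,0,1]
}}

```text
time_s: 31.05
tcp_pos: [0.5064, 0.072, 0.1878]
eef_rot: [180.0, 0.0, -47.0]
contact_force: [-0.4, -0.9, -1.1]
gripper_width: 0.0649
```

```bash
cat > held.py <<'E'
from h import *
s=telemetry.get_state(); t=s["tcp_pos"]*1000; print("tcp",t.round(1),"F",s["contact_force"].round(1),round(s["gripper_width"],4),s["time_s"])
w=cap("wrist"); cv2.imwrite("pics/held.png",w["frame"][:,:,::-1])
print([x for x in springs(w,{"blue":t[2]-15,"white":t[2]-20}) if np.hypot(x[1]-t[0],x[2]-t[1])<60], "frac to arbor",((np.array([506.8,72.2])-t[:2])/40).round(3))
print("side",[x[:4] for x in springs(cap("side")) if x[3]<37 and x[2]<0])
E
python3 held.py
```

```text
tcp [506.4  72.  187.8] F [-0.4 -0.9 -1.1] 0.0649 31.05
[('blue', 507, 73, 33.7, [258.0, 234.0])] frac to arbor [0.01  0.005]
side [('blue', 474, -396, 32.4), ('blue', 363, -296, 32.3), ('white', 544, -277, 34.8), ('white', 602, -153, 35.5)]
```

>>> {"api": "carry_out", "payload": {
  "commands": [0.01,0,-0.9,0,1,0,0,-0.6,0,1,0,0,-0.4,0,1,0,0,-0.4,0,1,0,0,-0.4,0,1,0,0,-0.3,0,1,0,0,0,0,1,0,0,0,0,1]
}}

```text
time_s: 31.95
tcp_pos: [0.5075, 0.0727, 0.068]
eef_rot: [180.0, -0.0, -46.9]
contact_force: [-0.4, -0.3, -0.5]
gripper_width: 0.0652
```

>>> {"api": "carry_out", "payload": {
  "commands": [0,0,0,0,-1,0,0,0,0,-1,0,0,0,0,-1,0,0,0,0,-1,0,0,0.3,0,-1,0,0,0.9,0,-1,0,0,0.9,0,-1,0,0,0.9,0,-1]
}}

```text
time_s: 32.75
tcp_pos: [0.5071, 0.0728, 0.1901]
eef_rot: [-180.0, -0.0, -46.9]
contact_force: [0.8, -0.2, -0.7]
gripper_width: 0.0877
```

```bash
cat > stk.py <<'E'
from h import *
import sys
n=int(sys.argv[1]) # springs on stack; check top ring height via side view triangulation
w=cap("wrist"); d=cap("side"); top=25+12*n
col="blue" if n%2==0 else "white"; z={"blue":top-3,"white":top-8}
print("wrist",[x for x in springs(w,z) if x[0]==col and np.hypot(x[1]-507,x[2]-72)<20])
print("side",[x for x in springs(d,z) if np.hypot(x[1]-507,x[2]-72)<30])
A=cv2.resize(d["frame"][140:240,190:310,::-1],(480,400),interpolation=cv2.INTER_CUBIC); B=cv2.resize(w["frame"][110:270,160:352,::-1],(480,400),interpolation=cv2.INTER_CUBIC)
cv2.imwrite(f"pics/stk{n}.png",np.hstack([A,B])[:, :960])
E
python3 stk.py 2
```

```text
wrist [('blue', 509, 73, 32.7, [258.0, 180.0])]
side [('white', 506, 50, 30.9, [251.0, 195.0])]
```

>>> {"api": "carry_out", "payload": {
  "commands": [0.4,-0.95,0,0,-1,0.4,-0.95,0,0,-1,0.4,-0.95,0,0,-1,0.4,-0.95,0,0,-1,0.4,-0.95,-0.4,0,-1,0.4,-0.95,-0.4,0,-1,0,0,-0.4,0,-1,0,0,-0.4,0,-1]
}}

```text
time_s: 33.65
tcp_pos: [0.6033, -0.1566, 0.1232]
eef_rot: [180.0, 0.0, -47.1]
contact_force: [0.5, -0.1, 0.1]
gripper_width: 0.0876
```

>>> {"api": "carry_out", "payload": {
  "commands": [0,0,0,0,-1,0,0,0,0,-1,0,0,0,0,-1]
}}

```text
time_s: 33.95
tcp_pos: [0.604, -0.1548, 0.1252]
eef_rot: [-179.9, -0.1, -46.9]
contact_force: [-0.5, 0.0, 0.7]
gripper_width: 0.0875
```

```bash
python3 near.py
```

```text
tcp [ 604.  -154.8  125.2] F [-0.5  0.   0.7] 0.0875 -46.9 33.95
('white', 603, -156, 33.9, [259.0, 188.0]) frac -0.024 -0.03 dz to 24.5 -2.517
side [('blue', 474, -395, 32.5), ('blue', 363, -297, 32.4), ('white', 544, -276, 34.6), ('white', 602, -153, 35.5)]
```

>>> {"api": "carry_out", "payload": {
  "commands": [-0.02,-0.02,-0.9,0,-1,0,0,-0.9,0,-1,0,0,-0.5,0,-1,0,0,-0.22,0,-1,0,0,0,0,-1,0,0,0,0,-1,0,0,0,0,-1]
}}

```text
time_s: 34.75
tcp_pos: [0.6033, -0.1557, 0.024]
eef_rot: [-179.9, -0.1, -46.9]
contact_force: [-0.0, -0.0, 0.3]
gripper_width: 0.0875
```

>>> {"api": "carry_out", "payload": {
  "commands": [0,0,0,0,1,0,0,0,0,1,0,0,0,0,1,0,0,0,0,1,0,0,0,0,1]
}}

```text
time_s: 35.25
tcp_pos: [0.6025, -0.1559, 0.0231]
eef_rot: [180.0, -0.0, -46.9]
contact_force: [-0.6, -0.1, 1.2]
gripper_width: 0.0635
```

Delta to the arbor is (-95.7, +228): 6 rows of (-0.4, 0.95).

>>> {"api": "carry_out", "payload": {
  "commands": [0,0,0.2,0,1,0,0,0.9,0,1,0,0,1,0,1,0,0,1,0,1,-0.4,0.95,0.5,0,1,-0.4,0.95,0.5,0,1,-0.4,0.95,0,0,1,-0.4,0.95,0,0,1]
}}

```text
time_s: 36.05
tcp_pos: [0.5378, -0.0026, 0.1882]
eef_rot: [-179.9, -0.0, -47.0]
contact_force: [-0.4, 0.4, -1.5]
gripper_width: 0.064
```

>>> {"api": "carry_out", "payload": {
  "commands": [-0.4,0.95,0,0,1,-0.4,0.95,0,0,1,0,0,0,0,1,0,0,0,0,1,0,0,0,0,1,0,0,0,0,1]
}}

```text
time_s: 36.65
tcp_pos: [0.5066, 0.0713, 0.1869]
eef_rot: [180.0, 0.0, -47.0]
contact_force: [0.8, -0.2, -1.1]
gripper_width: 0.064
```

```bash
python3 held.py
```

```text
tcp [506.6  71.3 186.9] F [ 0.8 -0.2 -1.1] 0.064 36.65
[('white', 507, 72, 33.9, [256.0, 229.0])] frac to arbor [0.004 0.022]
side [('blue', 474, -396, 32.3), ('blue', 363, -296, 32.2), ('white', 544, -277, 34.8)]
```

>>> {"api": "carry_out", "payload": {
  "commands": [0,0.01,-0.9,0,1,0,0,-0.6,0,1,0,0,-0.4,0,1,0,0,-0.4,0,1,0,0,-0.3,0,1,0,0,-0.22,0,1,0,0,0,0,1,0,0,0,0,1]
}}

```text
time_s: 37.55
tcp_pos: [0.5068, 0.0725, 0.0744]
eef_rot: [-180.0, -0.0, -46.9]
contact_force: [0.0, 0.2, -1.1]
gripper_width: 0.0642
```

>>> {"api": "carry_out", "payload": {
  "commands": [0,0,0,0,-1,0,0,0,0,-1,0,0,0,0,-1,0,0,0,0,-1,0,0,0.3,0,-1,0,0,0.9,0,-1,0,0,0.9,0,-1,0,0,0.8,0,-1]
}}

```text
time_s: 38.35
tcp_pos: [0.5066, 0.0725, 0.1929]
eef_rot: [-179.9, -0.0, -46.9]
contact_force: [-0.4, -0.0, -0.2]
gripper_width: 0.0876
```

```bash
python3 stk.py 3
```

```text
wrist [('white', 511, 72, 36.1, [253.0, 176.0])]
side []
```

>>> {"api": "carry_out", "payload": {
  "commands": [-0.36,-0.92,0,0,-1,-0.36,-0.92,0,0,-1,-0.36,-0.92,0,0,-1,-0.36,-0.92,0,0,-1,-0.36,-0.92,0,0,-1,-0.36,-0.92,0,0,-1,-0.36,-0.92,0,0,-1,-0.36,-0.92,-0.3,0,-1]
}}

```text
time_s: 39.25
tcp_pos: [0.3914, -0.2234, 0.1799]
eef_rot: [-179.9, -0.2, -46.9]
contact_force: [1.3, -0.2, 0.1]
gripper_width: 0.0881
```

>>> {"api": "carry_out", "payload": {
  "commands": [-0.36,-0.92,-0.4,0,-1,-0.36,-0.92,-0.4,0,-1,0,0,-0.5,0,-1,0,0,0,0,-1,0,0,0,0,-1,0,0,0,0,-1]
}}

```text
time_s: 39.85
tcp_pos: [0.3634, -0.2952, 0.1273]
eef_rot: [-180.0, -0.1, -46.8]
contact_force: [0.5, -0.0, 0.9]
gripper_width: 0.0874
```

```bash
python3 near.py
```

```text
tcp [ 363.4 -295.2  127.3] F [ 0.5 -0.   0.9] 0.0874 -46.8 39.85
('blue', 365, -299, 33.0, [259.0, 185.0]) frac 0.04 -0.096 dz to 24.5 -2.571
side [('blue', 474, -396, 32.4), ('blue', 363, -297, 32.8), ('white', 857, -439, 26.9), ('white', 544, -277, 34.5)]
```

View pics/stk3.png

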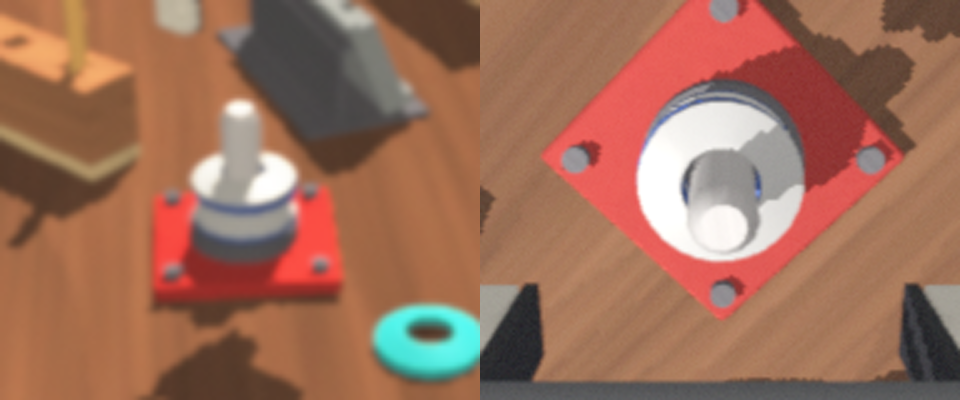

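View 13: three springs lie flat on the arbor, bright side on top. Next I grasp the second blue one.

>>> {"api": "carry_out", "payload": {
  "commands": [0.03,-0.08,-0.9,0,-1,0,0,-0.9,0,-1,0,0,-0.5,0,-1,0,0,-0.27,0,-1,0,0,0,0,-1,0,0,0,0,-1,0,0,0,0,-1]
}}

```text
time_s: 40.65
tcp_pos: [0.3645, -0.2987, 0.0242]
eef_rot: [-180.0, -0.1, -46.9]
contact_force: [1.1, 0.1, 1.0]
gripper_width: 0.0876
```

>>> {"api": "carry_out", "payload": {
  "commands": [0,0,0,0,1,0,0,0,0,1,0,0,0,0,1,0,0,0,0,1,0,0,0,0,1]
}}

```text
time_s: 41.15
tcp_pos: [0.3638, -0.2987, 0.0235]
eef_rot: [-180.0, -0.0, -46.9]
contact_force: [0.8, 1.2, 3.3]
gripper_width: 0.0638
```

>>> {"api": "carry_out", "payload": {
  "commands": [0,0,0.2,0,1,0,0,0.9,0,1,0,0,1,0,1,0,0,1,0,1,0.36,0.93,0.5,0,1,0.36,0.93,0.5,0,1,0.36,0.93,0,0,1,0.36,0.93,0,0,1]
}}

```text
time_s: 41.95
tcp_pos: [0.4216, -0.1485, 0.1887]
eef_rot: [-179.9, -0.1, -47.0]
contact_force: [0.4, -0.6, -1.7]
gripper_width: 0.0643
```

>>> {"api": "carry_out", "payload": {
  "commands": [0.36,0.93,0,0,1,0.36,0.93,0,0,1,0.36,0.93,0,0,1,0.35,0.92,0,0,1,0.35,0.92,0,0,1,0.35,0.92,0,0,1]
}}

```text
time_s: 42.55
tcp_pos: [0.5064, 0.0737, 0.1878]
eef_rot: [-180.0, 0.0, -46.9]
contact_force: [-0.3, -0.4, -0.6]
gripper_width: 0.0645
```

>>> {"api": "carry_out", "payload": {
  "commands": [0,0,0,0,1,0,0,0,0,1,0,0,0,0,1,0,0,0,0,1]
}}

```text
time_s: 42.95
tcp_pos: [0.506, 0.0713, 0.1875]
eef_rot: [180.0, 0.0, -47.0]
contact_force: [-0.0, 0.1, -1.4]
gripper_width: 0.0634
```

```bash
python3 held.py
```

```text
tcp [506.   71.3 187.5] F [-0.   0.1 -1.4] 0.0634 42.95
[('blue', 507, 72, 33.9, [259.0, 233.0])] frac to arbor [0.021 0.023]
side [('blue', 474, -396, 32.4), ('white', 543, -277, 34.8)]
```

>>> {"api": "carry_out", "payload": {
  "commands": [0.01,0.01,-0.9,0,1,0,0,-0.5,0,1,0,0,-0.4,0,1,0,0,-0.3,0,1,0,0,-0.25,0,1,0,0,-0.18,0,1,0,0,0,0,1,0,0,0,0,1]
}}

```text
time_s: 43.85
tcp_pos: [0.5072, 0.0726, 0.0865]
eef_rot: [-180.0, -0.0, -46.9]
contact_force: [-0.0, -0.3, -1.1]
gripper_width: 0.064
```

>>> {"api": "carry_out", "payload": {
  "commands": [0,0,0,0,-1,0,0,0,0,-1,0,0,0,0,-1,0,0,0,0,-1,0,0,0.3,0,-1,0,0,0.9,0,-1,0,0,0.9,0,-1,0,0,0.5,0,-1]
}}

```text
time_s: 44.65
tcp_pos: [0.508, 0.0729, 0.1941]
eef_rot: [-179.8, -0.1, -46.9]
contact_force: [1.2, -0.1, -0.1]
gripper_width: 0.0873
```

```bash
python3 stk.py 4
```

```text
wrist [('blue', 509, 73, 33.0, [257.0, 186.0])]
side [('white', 508, 52, 33.5, [251.0, 186.0])]
```

>>> {"api": "carry_out", "payload": {
  "commands": [0.1,-0.97,0,0,-1,0.1,-0.97,0,0,-1,0.1,-0.97,0,0,-1,0.1,-0.97,0,0,-1,0.1,-0.97,0,0,-1,0.1,-0.97,0,0,-1,0.1,-0.97,-0.3,0,-1,0.1,-0.97,-0.4,0,-1]
}}

```text
time_s: 45.55
tcp_pos: [0.5392, -0.2395, 0.1628]
eef_rot: [-179.9, -0.1, -46.9]
contact_force: [1.1, 0.9, 0.0]
gripper_width: 0.0875
```

>>> {"api": "carry_out", "payload": {
  "commands": [0.1,-0.97,-0.4,0,-1,0,0,-0.5,0,-1,0,0,0,0,-1,0,0,0,0,-1,0,0,0,0,-1]
}}

```text
time_s: 46.05
tcp_pos: [0.5435, -0.2761, 0.1275]
eef_rot: [-180.0, -0.1, -46.9]
contact_force: [0.0, 0.1, -0.2]
gripper_width: 0.0875
```

```bash
python3 near.py
```

```text
tcp [ 543.5 -276.1  127.5] F [ 0.   0.1 -0.2] 0.0875 -46.9 46.05
('white', 545, -279, 33.8, [258.0, 185.0]) frac 0.037 -0.072 dz to 24.5 -2.574
side [('blue', 474, -395, 32.1), ('white', 859, -446, 35.6), ('white', 544, -277, 34.5)]
```

>>> {"api": "carry_out", "payload": {
  "commands": [0.03,-0.06,-0.9,0,-1,0,0,-0.9,0,-1,0,0,-0.5,0,-1,0,0,-0.27,0,-1,0,0,0,0,-1,0,0,0,0,-1,0,0,0,0,-1]
}}

```text
time_s: 46.85
tcp_pos: [0.5449, -0.279, 0.0245]
eef_rot: [-179.9, -0.1, -46.9]
contact_force: [0.2, -1.2, -0.4]
gripper_width: 0.0873
```

>>> {"api": "carry_out", "payload": {
  "commands": [0,0,0,0,1,0,0,0,0,1,0,0,0,0,1,0,0,0,0,1,0,0,0,0,1]
}}

```text
time_s: 47.35
tcp_pos: [0.5441, -0.2791, 0.0235]
eef_rot: [-180.0, -0.0, -46.9]
contact_force: [-0.6, 0.0, 1.8]
gripper_width: 0.0644
```

>>> {"api": "carry_out", "payload": {
  "commands": [0,0,0.2,0,1,0,0,0.9,0,1,0,0,1,0,1,0,0,1,0,1,-0.1,0.98,0.5,0,1,-0.1,0.98,0.5,0,1,-0.1,0.98,0,0,1,-0.1,0.98,0,0,1]
}}

```text
time_s: 48.15
tcp_pos: [0.5278, -0.1209, 0.1886]
eef_rot: [-179.9, -0.1, -47.0]
contact_force: [0.5, 1.0, -1.8]
gripper_width: 0.0641
```

>>> {"api": "carry_out", "payload": {
  "commands": [-0.1,0.98,0,0,1,-0.1,0.98,0,0,1,-0.1,0.98,0,0,1,-0.1,0.97,0,0,1,-0.12,0.97,0,0,1,0,0,0,0,1,0,0,0,0,1,0,0,0,0,1]
}}

```text
time_s: 48.95
tcp_pos: [0.5071, 0.0724, 0.1874]
eef_rot: [180.0, 0.0, -46.9]
contact_force: [-0.2, -0.4, -0.7]
gripper_width: 0.0645
```

```bash
python3 held.py
```

```text
tcp [507.1  72.4 187.4] F [-0.2 -0.4 -0.7] 0.0645 48.95
[('white', 507, 73, 33.8, [256.0, 229.0])] frac to arbor [-0.007 -0.006]
side [('blue', 474, -396, 32.2)]
```

>>> {"api": "carry_out", "payload": {
  "commands": [0,0,-0.9,0,1,0,0,-0.4,0,1,0,0,-0.3,0,1,0,0,-0.3,0,1,0,0,-0.2,0,1,0,0,-0.13,0,1,0,0,0,0,1,0,0,0,0,1]
}}

```text
time_s: 49.85
tcp_pos: [0.5076, 0.0731, 0.0985]
eef_rot: [-180.0, -0.0, -46.9]
contact_force: [0.2, -0.0, -0.8]
gripper_width: 0.0647
```

>>> {"api": "carry_out", "payload": {
  "commands": [0,0,0,0,-1,0,0,0,0,-1,0,0,0,0,-1,0,0,0,0,-1,0,0,0.3,0,-1,0,0,0.9,0,-1,0,0,0.9,0,-1,0,0,0.3,0,-1]
}}

```text
time_s: 50.65
tcp_pos: [0.5091, 0.0735, 0.1989]
eef_rot: [-179.7, -0.1, -46.9]
contact_force: [0.9, 0.5, 0.7]
gripper_width: 0.0874
```

```bash
python3 stk.py 5
```

```text
wrist [('white', 505, 77, 37.7, [258.0, 191.0])]
side []
```

>>> {"api": "carry_out", "payload": {
  "commands": [-0.07,-0.97,0,0,-1,-0.07,-0.97,0,0,-1,-0.07,-0.97,0,0,-1,-0.07,-0.97,0,0,-1,-0.07,-0.97,0,0,-1,-0.07,-0.97,0,0,-1,-0.07,-0.97,0,0,-1,-0.07,-0.97,0,0,-1]
}}

```text
time_s: 51.55
tcp_pos: [0.484, -0.2389, 0.1934]
eef_rot: [180.0, 0.1, -46.9]
contact_force: [0.5, -0.4, 0.1]
gripper_width: 0.0876
```

>>> {"api": "carry_out", "payload": {
  "commands": [-0.07,-0.97,0,0,-1,-0.07,-0.97,-0.3,0,-1,-0.07,-0.97,-0.4,0,-1,-0.07,-0.97,-0.4,0,-1,0,0,-0.5,0,-1,0,0,0,0,-1,0,0,0,0,-1,0,0,0,0,-1]
}}

```text
time_s: 52.35
tcp_pos: [0.4743, -0.3922, 0.1312]
eef_rot: [-180.0, -0.1, -46.9]
contact_force: [0.5, 0.4, 0.7]
gripper_width: 0.0875
```

```bash
python3 near.py
```

```text
tcp [ 474.3 -392.2  131.2] F [0.5 0.4 0.7] 0.0875 -46.9 52.35
('blue', 475, -397, 33.0, [260.0, 183.0]) frac 0.018 -0.12 dz to 24.5 -2.667
side [('blue', 473, -396, 32.1)]
```

>>> {"api": "carry_out", "payload": {
  "commands": [0.02,-0.12,-0.9,0,-1,0,0,-0.9,0,-1,0,0,-0.6,0,-1,0,0,-0.27,0,-1,0,0,0,0,-1,0,0,0,0,-1,0,0,0,0,-1]
}}

```text
time_s: 53.15
tcp_pos: [0.4754, -0.3975, 0.0245]
eef_rot: [-180.0, -0.1, -46.9]
contact_force: [0.6, 0.6, 0.1]
gripper_width: 0.0879
```

>>> {"api": "carry_out", "payload": {
  "commands": [0,0,0,0,1,0,0,0,0,1,0,0,0,0,1,0,0,0,0,1,0,0,0,0,1]
}}

```text
time_s: 53.65
tcp_pos: [0.4745, -0.3975, 0.0235]
eef_rot: [-180.0, -0.0, -46.9]
contact_force: [-1.3, 0.5, 2.2]
gripper_width: 0.0641
```

>>> {"api": "carry_out", "payload": {
  "commands": [0,0,0.2,0,1,0,0,0.9,0,1,0,0,1,0,1,0,0,1,0,1,0.07,0.98,0.5,0,1,0.07,0.98,0.5,0,1,0.07,0.98,0,0,1,0.07,0.98,0,0,1]
}}

```text
time_s: 54.45
tcp_pos: [0.4856, -0.2393, 0.1886]
eef_rot: [-179.9, -0.1, -47.0]
contact_force: [1.3, 1.0, -2.3]
gripper_width: 0.0641
```

>>> {"api": "carry_out", "payload": {
  "commands": [0.07,0.98,0,0,1,0.07,0.98,0,0,1,0.07,0.98,0,0,1,0.07,0.98,0,0,1,0.07,0.98,0,0,1,0.07,0.98,0,0,1,0.06,0.98,0,0,1,0.04,0.96,0,0,1]
}}

```text
time_s: 55.25
tcp_pos: [0.5061, 0.0738, 0.1879]
eef_rot: [-180.0, -0.0, -46.9]
contact_force: [1.6, 0.2, -1.4]
gripper_width: 0.064
```

>>> {"api": "carry_out", "payload": {
  "commands": [0,0,0,0,1,0,0,0,0,1,0,0,0,0,1,0,0,0,0,1]
}}

```text
time_s: 55.65
tcp_pos: [0.5063, 0.0712, 0.1874]
eef_rot: [180.0, 0.0, -47.0]
contact_force: [-0.3, 0.4, -2.0]
gripper_width: 0.0637
```

```bash
python3 held.py
```

```text
tcp [506.3  71.2 187.4] F [-0.3  0.4 -2. ] 0.0637 55.65
[('blue', 507, 72, 33.7, [258.0, 234.0])] frac to arbor [0.014 0.024]
side []
```

>>> {"api": "carry_out", "payload": {
  "commands": [0.01,0.02,-0.8,0,1,0,0,-0.3,0,1,0,0,-0.3,0,1,0,0,-0.25,0,1,0,0,-0.15,0,1,0,0,-0.14,0,1,0,0,0,0,1,0,0,0,0,1]
}}

```text
time_s: 56.55
tcp_pos: [0.5071, 0.0731, 0.1101]
eef_rot: [-180.0, -0.0, -46.9]
contact_force: [0.6, -0.5, -0.8]
gripper_width: 0.0639
```

>>> {"api": "carry_out", "payload": {
  "commands": [0,0,0,0,-1,0,0,0,0,-1,0,0,0,0,-1,0,0,0,0,-1,0,0,0.3,0,-1,0,0,0.9,0,-1,0,0,0.9,0,-1,0,0,0.3,0,-1]
}}

```text
time_s: 57.35
tcp_pos: [0.5087, 0.0735, 0.2105]
eef_rot: [-179.7, -0.1, -46.9]
contact_force: [0.2, 0.0, -0.2]
gripper_width: 0.0878
```

>>> {"api": "carry_out", "payload": {
  "commands": [0,0,0.5,0,-1,0,0,0,0,-1,0,0,0,0,-1]
}}

```text
time_s: 57.65
tcp_pos: [0.5068, 0.073, 0.2263]
eef_rot: [-179.9, -0.0, -46.9]
contact_force: [0.7, -1.0, -0.1]
gripper_width: 0.0872
```

```bash
sed -i 's/(480,400)/(396,330)/g' stk.py; python3 stk.py 6
python3 - <<'E'
from h import *
c=cap("scene"); d=cap("side"); cv2.imwrite("pics/fin.png",np.hstack([cv2.resize(c["frame"][100:300,130:430,::-1],(450,300)),cv2.resize(d["frame"][90:290,140:370,::-1],(345,300))]))
print([x[:4] for x in springs(c)]); print(telemetry.get_state()["tcp_pos"])
E
```

```text
wrist [('blue', 508, 73, 33.1, [256.0, 184.0])]
side [('blue', 508, 79, 34.4, [250.0, 171.0]), ('white', 508, 51, 32.0, [251.0, 178.0])]
[('blue', 453, 29, 34.1), ('white', 714, -54, 32.0)]
[0.50640831 0.07276205 0.22493208]
```

View pics/stk6.png

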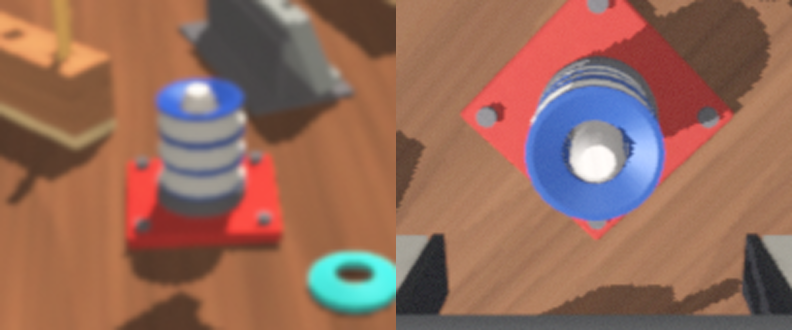

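View pics/fin.png

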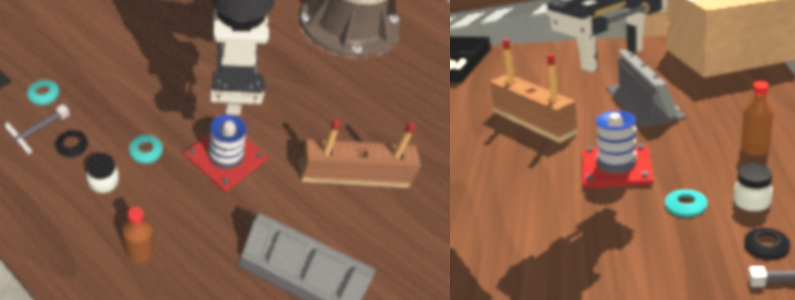

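Views 14 and 15: six springs lie flat and alternate on the arbor, and both rods stand in wells. The rack is empty and the bystanders haven't moved. One last check on the rod tops, then I hand in.

Run:
```python
from h import *
c=cap("scene"); d=cap("side")
P=[sorted([k.mean(0).tolist() for k in blobs(q,"red",4) if b[0]<k[:,0].mean()<b[1] and b[2]<k[:,1].mean()<b[3]],key=lambda x:x[0]*s) for q,b,s in((c,(310,430,150,210),1),(d,(150,230,100,150),-1))]
print(P); X=[tri(c,i,d,j) for i,j in zip(*P)]; print([((x*1000).round(),round(e*1000,1)) for x,e in X])
x=[v[0] for v in X]
if len(x)==2 and all(145<v[2]*1000<162 for v in x): print("ok", r.close_job())
```

```text
[[[353.5, 182.0]], [[206.64705882352942, 128.8235294117647], [176.9, 119.4]]]
[(array([399., 225., 153.]), np.float64(0.6))]
```

Run:
```python
from h import *
d=cap("side"); c=cap("scene"); h=hsv(c)
m=cv2.inRange(h,np.array((0,120,60)),np.array((10,255,255)))|cv2.inRange(h,np.array((170,120,60)),np.array((179,255,255)))
for k in cv2.findContours(m[165:205,385:420].copy(),0,1)[0]:
    u=k[:,0].mean(0)+[385,165]; x,e=tri(c,u,d,(176.9,119.4)); print(u,len(k),(x*1000).round(),round(e*1000,1))
print((plane(d,(176.9,119.4),.153)*1000).round())
```

```text
[406. 198.] 1 [314. 346. 134.] 14.2
[391. 196.] 1 [326. 316. 138.] 29.6
[403.62790698 181.71162791] 215 [308. 316. 154.] 5.0
[[311. 313.]]
```

```bash
python3 -c "
from plant import r,telemetry
print(r.close_job(), telemetry.get_state()['time_s'])"
```

```text
the job is handed in; nothing more can be done
the job is handed in; nothing more can be done
```

The job is handed in, at about 58 s of the 210 s limit. No verdict was reported.

**What I did:** All six springs found on the bench (three bright side up, three blue side up) are stacked on the arbor with faces alternating, the first one hollow side down. Both brass rods are in the two outer wells, red end up. The middle groove of the rack was empty from the start.

**Springs:** In the last pictures the stack looked flat and centred. The top ring measured (508, 73) mm against the arbor at about (507, 72) mm.

**Rods:** The red ends measured 153–154 mm high, as expected for rods down on the well floors. The leans are small, about 0.06 rad at most.

**Bystanders:** The oil bottle, grease jar, chuck key and look-alikes appeared unmoved.

**Checks that failed or disagreed:**
- **First spring grasp:** I closed with the tool about 5 mm too high, pressing with roughly 36 N on the tool. I opened, re-measured and grasped it correctly; the spring stayed flat.
- **Far rod check:** The automatic check missed its red tip in the scene view. A looser colour mask found it at (308, 316, 154) mm, but the two views disagreed by 5 mm.
- **Side-view stack readings:** Some were about 20 mm off or missing because several rings merged into one colour patch. I relied on the wrist camera and the pictures instead.

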